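Pin a filter-plate stack with its alignment rod

TASK

Pin the filter stack together: draw the alignment rod out of the covered berth of its rack by the bare shank, lay it down in the rack's open berth and let go, then take it again by its black handle. Push it tip first through the entry plate, the two white sliding plates and the far plate until its collar sits fully home against the entry plate, and let go. The white plates stand a little out of line, so feel for their holes and bring them into line with the rod; leave the flask and both beakers undisturbed.

Things in the scene. Friction and masses are not known exactly. Their poses are not given: they have to be found in the camera images.
- rod: Alignment rod 166 mm long, 0.09 kg, round (roll is free). Origin on its axis at the collar's front face, +x to the tip. Aluminium shank 14 mm diameter to x=90 mm, then a cone to 12 mm at the tip, x=98. Steel collar 36 mm diameter, x=-8 to 0. Black handle 20 mm diameter, x=-68 to -8. Centre of mass near x=-18. Starts level in the covered berth.
- rod_tip (a point): Centre of the rod's tip face, on the rod's axis 98 mm ahead of its collar face.
- rod_rack: Fixed rod rack: grey base, x -78 to 108, y -75 to 75 mm, 10 mm thick, origin on its underside, +x the way a berthed rod's tip points. Two berths along x, axes 45 mm above the desk: covered at y=+40, open at y=-40 mm. Open berth: only two V saddles (45-degree flanks, tops 5 mm above the axis): shank at x=75..85, handle end at x=-65..-55 mm; the handle is free between.
- covered_berth (a point): Collar face of the rod in the covered berth (rack x=0, y=+40 mm, 45 mm up). A hood (rack x=-76 to 0 mm, 56 mm wide, top 72 mm up, closed at the back, open in front) covers handle and collar; the handle lies on a block in it and the shank juts out free. Draw the rod at least 72 mm along +x, then lift.
- open_berth (a point): Where the centre of the rod's collar face lies when the rod lies in the open berth (rack x=0, y=-40 mm, 45 mm above the desk); axes as the rack.
- cradle: Fixed cradle: grey base 104 (x) x 130 (y) x 10 mm, origin at the centre of its underside, +x the way the rod is pushed. Fixed aluminium entry plate x=-40..-30 and far plate x=30..40 mm, 90 mm wide, tops 105 mm up. Between them a block, top 52 mm up, with slots x=-22.5..-5.5 and 5.5..22.5 mm, floor 10 mm up. Holes at y=0, 85 mm up: far plate 17 mm round, entry window 30 wide, 22 high.
- entry_hole (a point): Centre of the window in the outer face of the entry plate (cradle x=-40 mm, y=0, 85 mm above the desk); axes as the cradle. The rod's collar face sits here when it is home; its tip then stands 18 mm out of the far plate.
- slot_a (a point): Fixed point on the cradle's axis in the middle of the first slot (cradle x=-14 mm, y=0, 85 mm up); axes as the cradle. The white filter plate in this slot is 14 mm thick (x), 80 wide (y), 95 high, stands upright and slides only along y, stiffly (about 1 N), up to 8 mm each way; it starts up to 7 mm to either side, not reported. Its 17 mm round hole is in its middle, 85 mm up.
- slot_b (a point): The same for the second slot (cradle x=+14 mm), with a like white plate that slides by itself and starts up to 7 mm to either side, not reported. A rod tip that has entered a plate's hole drags that plate sideways with it.
- flask: Conical glass flask, 67 mm diameter, 110 mm high, bystander; origin at the centre of its underside.
- beaker: Glass beaker, 74 mm diameter, 93 mm high, bystander; origin at the centre of its underside.
- small_beaker: Small glass beaker, 54 mm diameter, 67 mm high, bystander; origin at the centre of its underside.

How it is judged:
By the outcome, as a careful person would: the job done as asked, in the order asked, and still so for the second after the job is handed in, with the robot touching nothing.
It also fails if it takes over 72 s, if anything falls off the work surface, if the arm or the gripper's body presses on something with over 40 N, if the wrist force passes 120 N, or if a joint passes its speed limit or range.

ROBOT

A 6-joint arm with a two-finger parallel gripper is mounted at the origin on a cart in front of the work surface, level with it; the furniture and walls round the work are solid. World frame = base frame: x ahead of the robot, y to its left, z up, the work surface at z = 0. Lengths are in mm, angles in degrees, forces in N, time in s.
With the tool pointing down it reaches from about 350 to 850 mm from the base axis. Payload 8.1 kg.
Tool frame: the origin (TCP) lies at the very end of the fingers, on their centre line; the grasp point (between the pads) lies 19 mm behind it; z points along the fingers, y is the direction in which the jaws open and shut (so a half turn about z gives the same grasp; the last joint's range is limited). The gripper opens to 85 mm and grips with 20 to 120 N. Pads are 22 mm wide; open, the fingers measure 114 mm over their backs; the gripper's body (76 mm by 85 mm) begins 54 mm behind the grasp point. The pads swing forward as they close: fully open they stand 13 mm farther back than shut.
Start: joints at [66.727, 7.471, 85.268, -0, 87.261, -4.893], TCP at [189.174, 569.402, 231.292] pointing down, gripper open.
Joint ranges: [-169.43, 169.43], [-51.17, 129.36], [1.28, 143.12], [-76.62, 256.62], [0, 156.53], [-152.29, 152.29]. Speed limits (degrees/s): [136.94, 136.94, 159.86, 180, 180, 180].

INTERFACE

Orientations are given as [roll, pitch, yaw] about the fixed x, y, z axes, in that order (R = Rz(yaw) Ry(pitch) Rx(roll)).
In Python, from bench import r gives the robot as it stands.
- The arm moves only by the shell command python3 -m crank 'ROWS' [OPENING] [FORCE]. ROWS is JSON, a list that holds one entry, the list of rows, each a list of 6 numbers: the shift along the tool's x, y, z in m, then the turn, a rotation vector about the tool's x, y, z in rad. A call has 1 to 10 rows; each row is the pose to reach, as a shift and turn from the pose measured when the call began, along the tool's axes at that moment; what a row does not reach only later rows make up. A row lasts 1/8 s, in which the tool goes at most 62.5 mm and 10.7 degrees, less where a joint would pass 70% of its speed; a pose out of reach is approached as far as the arm can. A call with a gripper value outside its range is refused whole. OPENING is the closure, from 0 (fully open) to 1 (shut), set as the call begins (- or left out, the last holds). The fingers move at their own pace and stop on an object; FORCE is the grip in N (left out, the last holds). Time passes only in rows, so rows that repeat a pose let the fingers close. It gives the time, the measured TCP pose, the force and the opening at its end, in the units of the state.
- r.sense(): the state, without advancing time (a new reading comes with each control period).
- r.snapshot(name): name is "side" or "top"; returns (picture, depth): 400x640x3 uint8, blue, green, red; 400x640 float32, mm along the optical axis (not along the pixel's ray), 0 where there is no reading.
- r.get_calibration(name): a dict with "mtx" (3x3 intrinsics, pixels), "cam_to_world" (4x4, takes a point from camera to world coordinates). Camera axes: x right, y down, z forward; pixel columns grow to the right and rows downward; lengths in mm; the calibration is good to about 2 mm. A picture is of the moment at which its call begins. get_calibration takes no time and is no camera call.
- r.hand_in(): hands the job in, once; it reports no verdict.
Trained networks look in the newest picture that a camera, given by its name, has taken for a name from the list of things; names that differ only in an ending like _2 or _b are one class to them, and where a whole thing is asked for, a point or a joint stands for the part that bears it (a point fixed in the world has none). Each returns a list of dicts, best first, with "conf" (0 to 1); they miss things now and then, are a little off and sometimes report something else, mostly with a low value. They report only what shows in the picture. A call takes as long as a camera call.
- r.look_for(thing, camera): "extent" ([left, top, right, bottom] in pixels, round what is visible of it).
- r.landmark_of(thing, camera): "pixel" ([column, row] in pixels: a listed point, or the origin of a listed thing).
The state is a dict: "time": time; "joint_pos": joint angles; "qd": joint speeds; "joint_efforts": joint torques, N m; "tool_pos": TCP position; "tcp_rot": TCP orientation; "ft_force": force on the tool from outside, world axes, zero at the start; "wrist_torque": the same for the moment, N m; "finger_gap": finger opening in mm.
Only numpy, scipy, OpenCV 4.12 (cv2) and the standard library are available. Lean on these libraries where they do the work, as an engineer would, in place of code of your own. Each camera call takes 0.05 s, during which the arm holds its last target.

## Working session

There is one attempt and no reset: what is moved stays moved. The work goes in short steps, Python scripts to look and compute and a shell command to move; the robot and the scene stay as the last step left them, time stands still between calls to the robot, and variables do not carry over. Pictures are saved under pics/ and viewed, and the job is handed in when it is done.

```bash
ls; mkdir -p pics; python3 - <<'E'
from bench import r
import cv2,numpy as np
print(r.sense())
for n in ("side","top"):
    p,d=r.snapshot(n); cv2.imwrite(f"pics/{n}0.png",p); np.save(f"{n}0.npy",d)
    c=r.get_calibration(n); print(n,np.round(c["mtx"],1).tolist(),np.round(c["cam_to_world"],3).tolist())
E
```

```text
pics
{'time': 0.0, 'joint_pos': array([ 6.67286086e+01,  7.51366665e+00,  8.53290968e+01,  8.27080000e-05,
        8.72600592e+01, -4.89484497e+00]), 'qd': array([-0.04434738,  0.00667462,  0.03508157, -0.03198267, -0.04394568,
        0.02661548]), 'joint_efforts': array([ 6.95152157e-04, -5.69392741e+01, -5.00551128e+01, -1.33767917e-04,
        1.46391938e-02, -1.87693496e-05]), 'tool_pos': array([188.93996901, 568.91046882, 230.26118947]), 'tcp_rot': array([-1.79897559e+02, -8.85587523e-03,  1.61623442e+02]), 'ft_force': array([-0.97939416, -0.30502087, -0.79117528]), 'wrist_torque': array([0.02045538, 0.01914412, 0.00343286]), 'finger_gap': 85.4120259262216}
side [[395.2, 0.0, 321.8], [0.0, 395.2, 208.8], [0.0, 0.0, 1.0]] [[0.994, 0.076, -0.077, 588.039], [0.108, -0.648, 0.754, -796.895], [0.008, -0.758, -0.652, 679.286], [0.0, 0.0, 0.0, 1.0]]
top [[470.6, 0.0, 318.0], [0.0, 470.6, 203.8], [0.0, 0.0, 1.0]] [[-0.016, -0.998, 0.062, 485.995], [-1.0, 0.015, -0.019, -104.069], [0.018, -0.063, -0.998, 1050.532], [0.0, 0.0, 0.0, 1.0]]
```

View pics/side0.png

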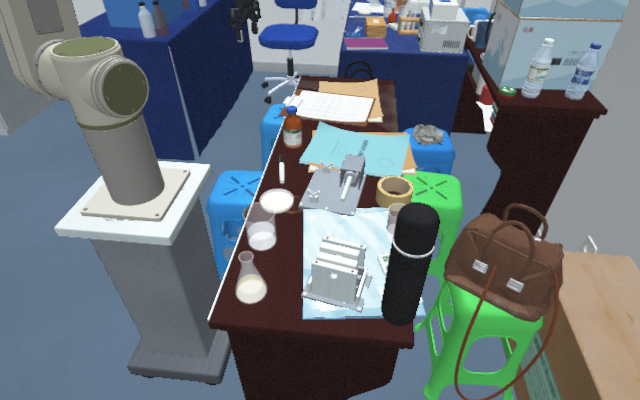

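View pics/top0.png

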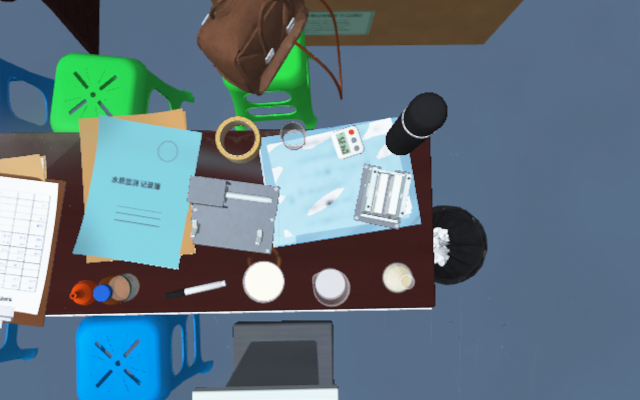

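```bash
cat > h.py <<'E'
from bench import r
import cv2,numpy as np
from scipy.spatial.transform import Rotation as R
def proj(n,P):
    c=r.get_calibration(n);M=np.linalg.inv(c["cam_to_world"]);P=np.atleast_2d(P)
    q=P@M[:3,:3].T+M[:3,3];q=q@np.array(c["mtx"]).T;return q[:,:2]/q[:,2:]
def atz(n,px,z):
    c=r.get_calibration(n);T=np.array(c["cam_to_world"]);K=np.array(c["mtx"])
    d=T[:3,:3]@np.linalg.solve(K,[px[0],px[1],1]);o=T[:3,3];return o+d*(z-o[2])/d[2]
def cloud(n,d):
    c=r.get_calibration(n);T=np.array(c["cam_to_world"]);K=np.array(c["mtx"])
    v,u=np.indices(d.shape);p=np.stack([(u-K[0,2])/K[0,0]*d,(v-K[1,2])/K[1,1]*d,d],-1)
    return p@T[:3,:3].T+T[:3,3]
E
python3 - <<'E'
from h import *
for n in ("side","top"):
    p=cv2.imread(f"pics/{n}0.png")
    if n=="top": a=p[150:270,180:300];b=p[150:270,340:440]
    else: a=p[130:230,280:400];b=p[210:320,280:400]
    cv2.imwrite(f"pics/{n}_z.png",np.hstack([cv2.resize(a,(400,400),interpolation=2),cv2.resize(b,(400,400),interpolation=2)]))
    for t in ("rod","rod_tip","rod_rack","covered_berth","open_berth","cradle","entry_hole","slot_a","slot_b","flask","beaker","small_beaker"):
        L=r.landmark_of(t,n); E=r.look_for(t,n)
        print(n,t,[(np.round(l["pixel"],1).tolist(),round(l["conf"],2)) for l in L[:2]],[(np.round(l["extent"]).tolist(),round(l["conf"],2)) for l in E[:2]])
E
```

```text
side rod [([348.0, 173.4], 0.81)] [([341.0, 169.0, 356.0, 200.0], 0.53)]
side rod_tip [([342.5, 203.7], 0.71), ([337.8, 285.6], 0.29)] [([338.0, 168.0, 357.0, 201.0], 0.29)]
side rod_rack [([335.9, 189.1], 0.9)] [([298.0, 157.0, 367.0, 217.0], 0.77)]
side covered_berth [([349.5, 177.7], 0.91)] [([298.0, 155.0, 365.0, 216.0], 0.84)]
side open_berth [([319.2, 173.5], 0.73)] [([300.0, 156.0, 365.0, 215.0], 0.64)]
side cradle [([340.9, 289.3], 0.8), ([350.6, 175.8], 0.35)] [([302.0, 240.0, 373.0, 311.0], 0.92)]
side entry_hole [([341.6, 246.5], 0.87)] [([300.0, 237.0, 372.0, 313.0], 0.64)]
side slot_a [([338.7, 254.9], 0.81), ([334.7, 263.8], 0.66)] [([299.0, 234.0, 374.0, 313.0], 0.92)]
side slot_b [([338.7, 254.9], 0.81), ([334.7, 263.8], 0.66)] [([299.0, 234.0, 374.0, 313.0], 0.92)]
side flask [([251.5, 291.3], 0.61)] [([339.0, 168.0, 355.0, 200.0], 0.73), ([237.0, 251.0, 266.0, 305.0], 0.6)]
side beaker [([263.2, 240.1], 0.68)] [([245.0, 201.0, 276.0, 253.0], 0.85), ([234.0, 251.0, 264.0, 305.0], 0.39)]
side small_beaker [([395.1, 231.9], 0.58), ([338.7, 287.2], 0.31)] [([300.0, 236.
[... 444 characters left out ...]
8.0, 280.0, 253.0], 0.95)]
top cradle [([377.7, 195.8], 0.89), ([224.4, 192.9], 0.21)] [([352.0, 165.0, 412.0, 233.0], 0.87)]
top entry_hole [([366.1, 192.5], 0.6), ([220.6, 230.0], 0.32)] [([354.0, 165.0, 413.0, 228.0], 0.6)]
top slot_a [([377.4, 190.9], 0.94), ([391.3, 193.4], 0.79)] [([351.0, 164.0, 412.0, 227.0], 0.6)]
top slot_b [([377.4, 190.9], 0.94), ([391.3, 193.4], 0.79)] [([351.0, 164.0, 412.0, 227.0], 0.6)]
top flask [([394.3, 278.2], 0.92), ([274.0, 200.5], 0.53)] [([381.0, 263.0, 415.0, 292.0], 0.69)]
top beaker [([324.6, 284.0], 0.61)] [([312.0, 267.0, 353.0, 304.0], 0.76)]
top small_beaker [([296.9, 140.8], 0.88), ([376.9, 197.2], 0.39)] [([282.0, 123.0, 306.0, 151.0], 0.85)]
```

View pics/top_z.png

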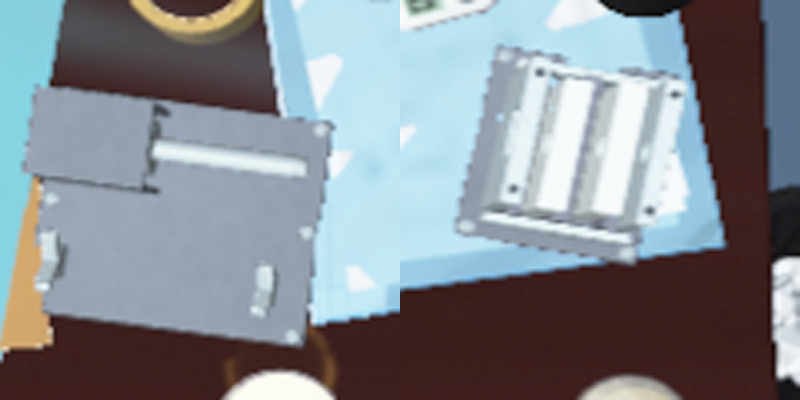

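View pics/side_z.png

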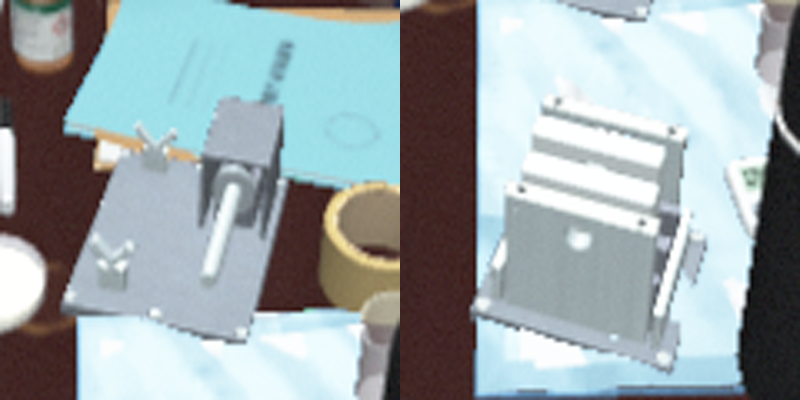

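```bash
cat > fit.py <<'E'
from h import *
from scipy.optimize import least_squares
# boxes -> corner pts of plates
def rel(P,x,y,th):
    c,s=np.cos(th),np.sin(th);d=P[:,:2]-[x,y];return np.c_[d@[c,s],d@[-s,c],P[:,2]]
for n in ("top","side"):
    d=np.load(f"{n}0.npy");W=cloud(n,d);v,u=np.indices(d.shape)
    m=(d>0)
    for name,cx,cy,zl,zh in (("rack",460,90,5,16),("hood",510,120,66,78),("cradle-plates",490,-240,100,111),("whites",490,-240,90,99.5),("cradlebase",490,-240,5,15),("blk",490,-240,48,56)):
        k=m&(abs(W[...,0]-cx)<130)&(abs(W[...,1]-cy)<130)&(W[...,2]>zl)&(W[...,2]<zh)
        P=W[k]
        if len(P)<5: print(n,name,len(P));continue
        rc=cv2.minAreaRect(P[:,:2].astype(np.float32)); 
        print(n,name,len(P),"medz",np.round(np.median(P[:,2]),1),"rect",np.round(rc[0],1),np.round(rc[1],1),round(rc[2],1))
    P=W[m&(W[...,2]>-15)&(W[...,2]<4)&(W[...,0]>300)&(W[...,0]<620)&(abs(W[...,1])<400)];print(n,"desk z",np.median(P[:,2]),P[:,2].std())
E
python3 fit.py
```

```text
top rack 7326 medz 11.1 rect [462.8  89.8] [254.  260.1] 0.1
top hood 983 medz 71.8 rect [578.5 109. ] [76.7 55.9] 81.3
top cradle-plates 1112 medz 105.1 rect [ 496.2 -263.7] [ 94.9 243.8] 89.7
top whites 240 medz 92.8 rect [ 488.3 -207.4] [254.  196.7] 1.0
top cradlebase 3665 medz 8.1 rect [ 490.2 -231.1] [242.3 259.2] 90.0
top blk 306 medz 52.1 rect [ 464.6 -254.8] [164.6 300.2] 65.4
top desk z -0.06404050757726054 1.9850230593812015
side rack 2734 medz 10.3 rect [465.1  90.1] [259.9 250.1] 89.9
side hood 339 medz 71.7 rect [579.  111.1] [82.2 56. ] 81.4
side cradle-plates 1143 medz 104.2 rect [ 496.6 -262.3] [ 94.7 245.1] 89.5
side whites 544 medz 95.2 rect [ 490.7 -210.8] [198.2 259. ] 89.0
side cradlebase 1877 medz 8.0 rect [ 490.7 -229.6] [258.1 238.9] 0.2
side blk 364 medz 51.6 rect [ 490.6 -210.6] [255.8 207.6] 1.7
side desk z -0.6626715527396527 2.4022827709964063
```

```bash
cat > fit2.py <<'E'
from h import *
for n in ("top","side"):
    d=np.load(f"{n}0.npy");W=cloud(n,d);m=d>0
    print(n,"net cradle",np.round(atz(n,{"top":(377.7,195.8),"side":(340.9,289.3)}[n],0),1),"entry",np.round(atz(n,{"top":(366.1,192.5),"side":(341.6,246.5)}[n],85),1),
     "slots",[np.round(atz(n,p,85),1) for p in {"top":((377.4,190.9),(391.3,193.4)),"side":((338.7,254.9),(334.7,263.8))}[n]],
     "rack",np.round(atz(n,{"top":(228.2,213.1),"side":(335.9,189.1)}[n],0),1),"cov",np.round(atz(n,{"top":(223.6,194.2),"side":(349.5,177.7)}[n],45),1),"open",np.round(atz(n,{"top":(220.7,230.1),"side":(319.2,173.5)}[n],45),1),"tip",np.round(atz(n,{"top":(272.6,199.7),"side":(342.5,203.7)}[n],45),1))
    c={"top":(383,195),"side":(338,262)}[n]
    v,u=np.indices(d.shape)
    k=m&(abs(u-c[0])<40)&(abs(v-c[1])<45)&(W[...,2]>99.5)&(W[...,2]<112)
    nl,lab,st,ce=cv2.connectedComponentsWithStats(k.astype(np.uint8),connectivity=4)
    for i in range(1,nl):
        if st[i,4]>20:
            P=W[lab==i];rc=cv2.minAreaRect(P[:,:2].astype(np.float32));print("comp",st[i,4],np.round(np.median(P,0),1),np.round(rc[0],1),np.round(rc[1],1),round(rc[2],1))
    for zl,zh in ((88,99.5),(99.5,112),(46,58),(4,16)):
        k=m&(abs(u-c[0])<45)&(abs(v-c[1])<50)&(W[...,2]>zl)&(W[...,2]<zh)
        im=np.zeros((400,640),np.uint8);im[k]=255
        cv2.imwrite(f"pics/{n}_m{zl:.0f}.png",cv2.resize(im[c[1]-50:c[1]+50,c[0]-50:c[0]+50],(200,200)))
    # rack cells
    k=m&(W[...,2]>6)&(W[...,2]<15)&(abs(u-{"top":234,"side":332}[n])<50)&(abs(v-{"top":214,"side":187}[n])<45)
    nl,lab,st,ce=cv2.connectedComponentsWithStats(k.astype(np.uint8),connectivity=4)
    i=1+np.argmax(st[1:,4]);P=W[lab==i];rc=cv2.minAreaRect(P[:,:2].astype(np.float32));print("rackbase",st[i,4],np.round(rc[0],1),np.round(rc[1],1),round(rc[2],1))
E
python3 fit2.py
python3 -c "
import cv2,numpy as np
print(0) 
cv2.imwrite('pics/mm.png',np.vstack([np.hstack([cv2.imread(f'pics/{n}_m{z}.png') for z in (88,99,46,4)]) for n in ('top','side')]))"
```

```text
top net cradle [ 567.6 -258.1    0. ] entry [ 568.2 -221.8   85. ] slots [array([ 571.2, -245.2,   85. ]), array([ 565.6, -273.9,   85. ])] rack [534.   76.6   0. ] cov [572.5  78.4  45. ] open [496.   84.9  45. ] tip [559.1 -25.9  45. ]
comp 232 [ 573.4 -229.8  105. ] [ 574.5 -230.4] [10.8 89.6] 78.4
comp 286 [ 566.1 -249.8  105.1] [ 565.8 -250.1] [14.4 79.8] 77.9
comp 241 [ 558.7 -298.3  104.9] [ 560.3 -298.9] [11. 90.] 78.0
comp 287 [ 562.8 -277.8  104.9] [ 562.9 -278.3] [15.1 79.9] 78.0
rackbase 4885 [537.2  62.2] [216.6 184.1] 89.4
side net cradle [ 577.  -268.5    0. ] entry [ 572.  -224.4   85. ] slots [array([ 567.8, -248.6,   85. ]), array([ 561.7, -273.3,   85. ])] rack [538.3  76.9   0. ] cov [574.2  73.5  45. ] open [490.4  83.2  45. ] tip [562.8 -38.2  45. ]
comp 227 [ 576.8 -229.7  103.9] [ 575.3 -229.1] [13.3 89.7] 78.5
comp 272 [ 567.6 -249.6  104.1] [ 566.8 -247.8] [17.6 79.4] 78.9
comp 290 [ 565.  -277.4  104.1] [ 563.9 -276.3] [19.2 79.5] 80.2
comp 264 [ 560.9 -297.7  104.1] [ 560.7 -296.9] [12.9 90.2] 77.7
rackbase 4732 [539.8 105.6] [427.6 247.2] 89.9
0[ WARN:0@0.017] global loadsave.cpp:275 findDecoder imread_('pics/top_m99.png'): can't open/read file: check file path/integrity
Traceback (most recent call last):
ValueError: all the input arrays must have same number of dimensions, but the array at index 0 has 3 dimension(s) and the array at index 1 has 1 dimension(s)
```

```bash
cat > fit3.py <<'E'
from h import *
th=np.radians(-98.7)
X=np.array([np.cos(th),np.sin(th)]);Y=np.array([-X[1],X[0]])
for n in ("top","side"):
    d=np.load(f"{n}0.npy");W=cloud(n,d);m=d>0
    o=np.array([533.2,77.5]);D=W[...,:2]-o;a=D@X;b=D@Y;z=W[...,2]
    k=m&(a>10)&(a<92)&(b>30)&(b<50)&(z>44)&(z<56)
    P=np.c_[a[k],b[k],z[k]];f=np.polyfit(P[:,0],P[:,1],1) ;print(n,"shank",len(P),"b=",np.round(f,4),"at x=0..90",np.polyval(f,[0,50,90]),"zmax",np.percentile(P[:,2],[50,90]))
    k=m&(a>0)&(a<125)&(b>30)&(b<50)&(z>40)&(z<56);print(" tip end a",np.percentile(a[k],[95,99,100]))
    k=m&(z>66)&(z<78)&(abs(a+38)<60)&(abs(b-40)<45);rc=cv2.minAreaRect(np.c_[a[k],b[k]].astype(np.float32));print(" hood",np.round(rc[0],1),np.round(rc[1],1),round(rc[2],1))
    for nm,lo,hi in (("sadF",60,100),("sadB",-80,-40)):
        k=m&(z>25)&(z<54)&(a>lo)&(a<hi)&(b>-60)&(b<-20);print(" ",nm,k.sum(),"a",np.round(np.percentile(a[k],[0,5,50,95,100]),1),"b",np.round(np.percentile(b[k],[0,5,50,95,100]),1),"z",np.round(z[k].max(),1))
    k=m&(z>5)&(z<15)&(a>-100)&(a<130)&(b>-95)&(b<95)
    nl,lab,st,ce=cv2.connectedComponentsWithStats(k.astype(np.uint8),connectivity=4)
    i=1+np.argmax(st[1:,4]);k=lab==i
    print(" base a",np.round(np.percentile(a[k],[0,.5,1,99,99.5,100]),1),"b",np.round(np.percentile(b[k],[0,.5,1,99,99.5,100]),1))
    for t in ("flask","beaker"):pass
d=np.load("top0.npy");W=cloud("top",d);z=W[...,2]
for y0 in range(-400,600,50):
    print(y0,[int(z[(d>0)&(abs(W[...,0]-x0)<25)&(abs(W[...,1]-y0)<25)].max(initial=-999)) for x0 in range(225,800,50)])
print(r.sense()["time"])
E
python3 fit3.py
```

```text
top shank 250 b= [2.10000e-03 3.99887e+01] at x=0..90 [39.98869342 40.0949568  40.17996749] zmax [50.41052337 52.91385607]
 tip end a [92.47721624 96.98363706 97.37233911]
 hood [-38.  40.] [76.7 55.9] 0.0
  sadF 84 a [75.2 76.4 81.1 85.3 85.5] b [-56.5 -54.5 -39.6 -24.1 -22.2] z 51.1
  sadB 98 a [-64.8 -63.8 -58.7 -54.6 -54. ] b [-58.9 -56.3 -40.1 -23.3 -21.4] z 48.2
 base a [-100.   -99.1  -98.2  128.   129.   129.9] b [-95.  -81.9 -74.9  89.8  92.8  95. ]
side shank 104 b= [-6.20000e-03  4.19325e+01] at x=0..90 [41.93245625 41.62140533 41.3725646 ] zmax [50.33725558 52.22788003]
 tip end a [94.21620988 95.76996527 97.00581841]
 hood [-40.1  40.2] [82.2 56. ] 0.1
  sadF 71 a [73.6 74.4 81.4 84.3 85.8] b [-54.7 -53.2 -40.3 -23.9 -22.3] z 48.9
  sadB 52 a [-67.7 -64.2 -59.2 -55.  -53.6] b [-56.8 -55.2 -40.8 -23.7 -21.4] z 46.0
 base a [-99.9 -97.3 -95.5 128.3 129.  129.8] b [-94.2 -81.6 -73.9  90.6  92.6  94.6]
-400 [-999, -999, 3, 3, 4, 3, 4, 3, 2, 3, -2, -999]
-350 [-999, -999, 6, 22, 14, 6, 11, 12, 13, 270, 270, -999]
-300 [-999, -999, 6, 112, 112, 15, 108, 109, 108, 271, 271, -99
[... 284 characters left out ...]
, 14, 68, 69, -999]
0 [-999, -999, 20, 20, 20, 51, 15, 55, 12, 51, 51, -999]
50 [-999, -999, 16, 20, 19, 15, 15, 76, 50, 52, 51, -999]
100 [-999, -999, 6, 19, 4, 16, 74, 77, 76, 52, 53, -999]
150 [-999, -999, 5, 20, 28, 48, 47, 77, 77, 20, 22, 28]
200 [-999, -999, 4, 19, 19, 18, 19, 18, 17, 17, 24, 28]
250 [-999, -999, 3, 95, 17, 18, 17, 17, 18, 19, 17, 11]
300 [-303, -337, 78, 133, 94, 17, 17, 17, 17, 18, 24, 7]
350 [-294, -300, 43, 81, 24, 25, 18, 18, 17, 22, 33, 33]
400 [-293, -300, 44, 80, 24, 35, 23, 15, 11, 10, 11, 8]
450 [-292, 12, 11, 14, 14, 14, 14, 19, 20, 4, 4, -999]
500 [-292, 10, 20, 18, 14, 15, 13, 14, 18, 26, 4, -999]
550 [-293, 14, 23, 13, 13, 13, 15, 15, 14, 14, 4, -296]
2.5
```

```bash
cat >> h.py <<'E'
def rod2(frame,x,y):
    o,th={"rack":((533.2,77.5),-98.7),"cradle":((567.7,-263.8),-102.0)}[frame]
    th=np.radians(th);return np.array(o)+x*np.array([np.cos(th),np.sin(th)])+y*np.array([-np.sin(th),np.cos(th)])
def go(x,y,z,yaw,s=None,tilt=0):
    s=s or r.sense();A=R.from_euler("xyz",s["tcp_rot"],degrees=True);B=R.from_euler("xyz",[180,tilt,yaw],degrees=True)
    d=A.inv().apply(np.array([x,y,z])-s["tool_pos"])/1000;w=(A.inv()*B).as_rotvec();return np.round(d,4).tolist()+np.round(w,4).tolist()
def st():
    s=r.sense();print("t",round(s["time"],2),"p",np.round(s["tool_pos"],1),"rot",np.round(s["tcp_rot"],2),"F",np.round(s["ft_force"],1),"T",np.round(s["wrist_torque"],2),"gap",round(s["finger_gap"],1),"q",np.round(s["joint_pos"],0))
E
python3 - <<'E'
from h import *
st();p=rod2("rack",30,40);print(p,go(*p,120,81.3))
E
```

```text
t 2.5 p [189.2 569.4 231.3] rot [180.     0.   161.62] F [ 0.2 -0.3 -0.4] T [-0.    0.03  0.03] gap 85.6 q [67.  7. 85. -0. 87. -5.]
[568.20193086  41.79475059] [-0.5261, -0.3812, 0.1113, 0.0, 0.0, 1.4018]
```

```bash
python3 -m crank '[[[-0.04,-0.029,0.0,0,0,0.12],[-0.09,-0.065,0,0,0,0.28],[-0.14,-0.101,0,0,0,0.44],[-0.19,-0.138,0,0,0,0.6],[-0.24,-0.174,0.0,0,0,0.76],[-0.29,-0.21,0.0,0,0,0.92],[-0.34,-0.246,0.0,0,0,1.06],[-0.39,-0.283,0.02,0,0,1.2],[-0.44,-0.319,0.05,0,0,1.32],[-0.49,-0.355,0.08,0,0,1.4]]]' 0.5 60
python3 - <<'E'
from h import *
st();p=rod2("rack",30,40);print(p,go(*p,100,81.3))
E
```

```text
time: 3.75
tool_pos: [535.6, 87.1, 157.6]
tcp_rot: [179.9, -0.0, 81.2]
ft_force: [0.3, -0.0, 0.2]
finger_gap: 42.7
t 3.75 p [535.6  87.1 157.6] rot [ 1.7992e+02 -3.0000e-02  8.1200e+01] F [ 0.3 -0.   0.2] T [ 0.03 -0.05 -0.01] gap 42.7 q [  4.   1. 100.   0.  79.  13.]
[568.20193086  41.79475059] [-0.0398, 0.039, 0.0576, 0.0014, -0.0005, -0.0017]
```

```bash
python3 -m crank '[[[-0.02,0.02,0.02,0,0,0],[-0.04,0.039,0.04,0,0,-0.001],[-0.04,0.039,0.06,0,0,-0.001],[-0.04,0.039,0.06,0,0,-0.001],[-0.04,0.039,0.06,0,0,-0.001]]]'
python3 - <<'E'
from h import *
for n in ("top","side"):
    p,d=r.snapshot(n); np.save(f"{n}1.npy",d)
    a=p[140:270,180:310] if n=="top" else p[90:230,260:400]
    cv2.imwrite(f"pics/{n}1.png",cv2.resize(a,(520,520),interpolation=2))
st();p=rod2("rack",30,40);print(go(*p,26,81.3))
E
```

```text
time: 4.38
tool_pos: [568.1, 42.5, 98.3]
tcp_rot: [179.9, -0.0, 81.3]
ft_force: [0.2, 0.0, 0.4]
finger_gap: 42.6
t 4.47 p [568.7  42.4  99. ] rot [ 1.7981e+02 -5.0000e-02  8.1320e+01] F [-0.2  0.  -0.4] T [ 0.01 -0.02 -0.03] gap 42.8 q [-1.  9. 98.  0. 73.  8.]
[-0.0008, -0.0006, 0.073, 0.0034, -0.0008, 0.0004]
```

View pics/top1.png

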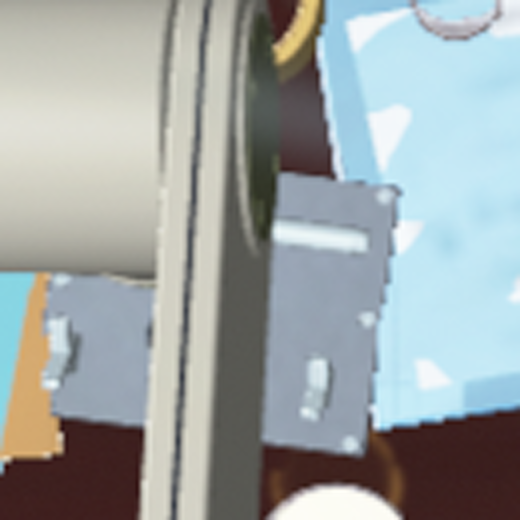

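View pics/side1.png

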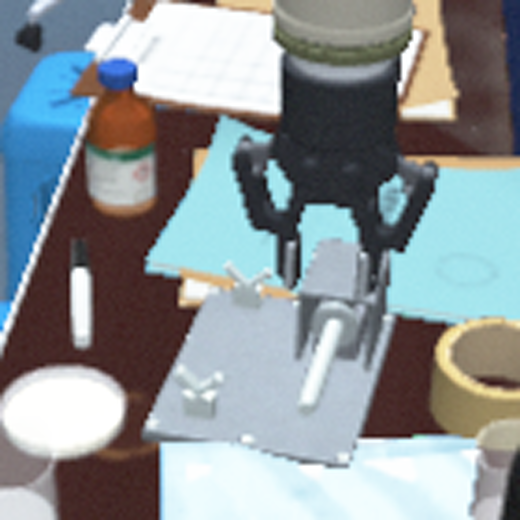

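Top view: the arm hides the grasp; side view (crop) shows the fingers above and on both sides of the shank. Descending.

```bash
python3 -m crank '[[[-0.001,-0.0006,0.025,0.003,0,0],[-0.001,-0.0006,0.05,0.003,0,0],[-0.001,-0.0006,0.068,0.003,0,0],[-0.001,-0.0006,0.073,0.003,0,0],[-0.001,-0.0006,0.073,0.003,0,0]]]'
python3 -m crank '[[[0,0,0,0,0,0],[0,0,0,0,0,0],[0,0,0,0,0,0],[0,0,0,0,0,0]]]' 1 60
python3 - <<'E'
from h import *
p,d=r.snapshot("side"); cv2.imwrite("pics/side2.png",cv2.resize(p[90:230,260:400],(560,560),interpolation=2))
st();
E
```

```text
time: 5.1
tool_pos: [568.4, 41.7, 26.3]
tcp_rot: [180.0, -0.0, 81.3]
ft_force: [0.3, 0.4, -0.5]
finger_gap: 43.0
time: 5.6
tool_pos: [569.2, 41.6, 27.0]
tcp_rot: [179.9, -0.1, 81.3]
ft_force: [1.9, 0.3, 1.9]
finger_gap: 11.8
t 5.65 p [569.1  41.5  27. ] rot [ 1.7988e+02 -6.0000e-02  8.1330e+01] F [ 1.1 -1.   1.7] T [-0.01 -0.35 -0.06] gap 11.9 q [ -1.  14. 100.   0.  65.   8.]
```

View pics/side2.png

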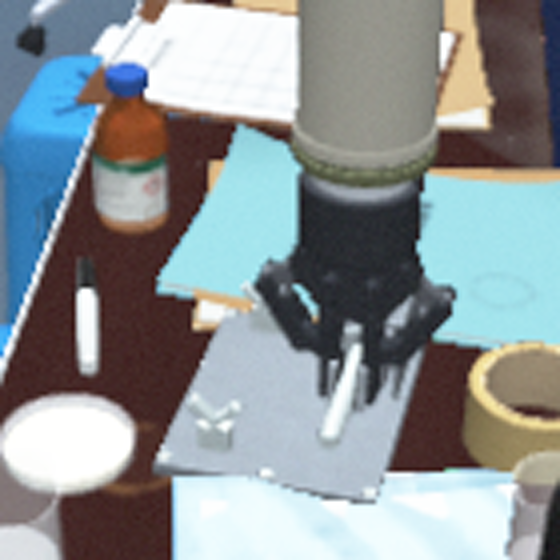

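```bash
python3 -m crank '[[[-0.005,0,-0.0005,0,0,0],[-0.015,0,-0.0005,0,0,0],[-0.025,0,-0.0005,0,0,0],[-0.035,0,-0.0005,0,0,0],[-0.047,0,-0.0005,0,0,0],[-0.06,0,-0.0005,0,0,0],[-0.072,0,-0.0005,0,0,0],[-0.082,0,-0.0005,0,0,0],[-0.085,0,-0.0005,0,0,0],[-0.085,0,-0.0005,0,0,0]]]'
python3 - <<'E'
from h import *
p,d=r.snapshot("side"); cv2.imwrite("pics/side3.png",cv2.resize(p[90:230,260:400],(560,560),interpolation=2))
st();
E
```

```text
time: 6.9
tool_pos: [556.4, -42.6, 27.4]
tcp_rot: [179.9, -0.1, 81.3]
ft_force: [-0.1, -0.5, -0.2]
finger_gap: 11.9
t 6.95 p [556.4 -42.3  27.4] rot [ 1.7987e+02 -7.0000e-02  8.1320e+01] F [-0.7 -0.1 -0.5] T [-0.05 -0.01  0.02] gap 12.2 q [-10.  12. 103.   0.  65.  -1.]
```

View pics/side3.png

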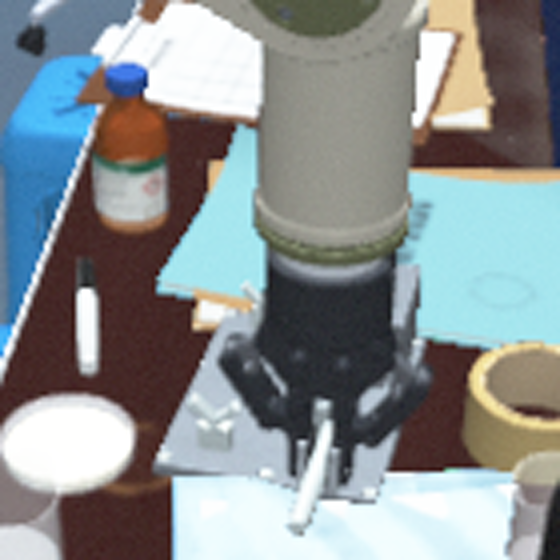

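```bash
python3 -m crank '[[[0,0,-0.02,0,0,0],[0,0,-0.045,0,0,0],[0,-0.02,-0.05,0,0,0],[0,-0.045,-0.05,0,0,0],[0.02,-0.07,-0.05,0,0,0],[0.045,-0.08,-0.05,0,0,0],[0.07,-0.08,-0.05,0,0,0],[0.085,-0.08,-0.05,0,0,0],[0.085,-0.08,-0.05,0,0,0],[0.085,-0.08,-0.05,0,0,0]]]'
python3 - <<'E'
from h import *
for n in ("top","side"):
    p,d=r.snapshot(n); np.save(f"{n}4.npy",d)
    a=p[140:270,180:310] if n=="top" else p[90:230,260:400]
    cv2.imwrite(f"pics/{n}4.png",cv2.resize(a,(520,520),interpolation=2))
    print(n,r.landmark_of("rod_tip",n)[:2],r.landmark_of("rod",n)[:2])
st();p=rod2("rack",30,-40);print(p,go(*p,27.4,81.3))
E
```

```text
time: 8.2
tool_pos: [490.1, 53.3, 77.5]
tcp_rot: [179.9, -0.0, 81.3]
ft_force: [0.8, 0.4, -0.4]
finger_gap: 12.3
top [{'pixel': [263.9, 237.1], 'conf': 0.6}, {'pixel': [365.7, 189.9], 'conf': 0.5}] []
side [{'pixel': [333.6, 188.3], 'conf': 0.69}, {'pixel': [309.5, 179.5], 'conf': 0.61}] [{'pixel': [251.4, 290.2], 'conf': 0.68}, {'pixel': [322.5, 156.0], 'conf': 0.58}]
t 8.5 p [490.   53.3  77.2] rot [ 1.7988e+02 -6.0000e-02  8.1280e+01] F [0.5 0.2 0. ] T [-0.05 -0.01 -0.04] gap 12.0 q [  0.  -2. 111.   0.  70.   9.]
[489.12241992  53.89561621] [0.0004, -0.001, 0.0498, 0.002, -0.0011, -0.0004]
```

View pics/side4.png

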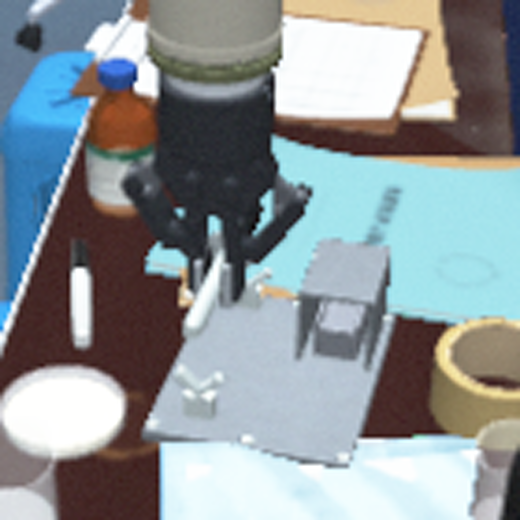

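View pics/top4.png

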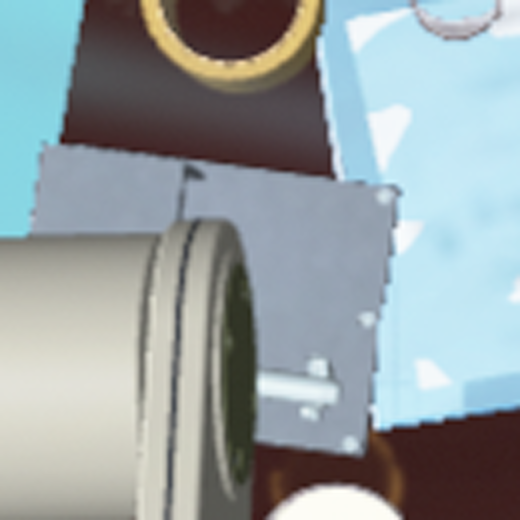

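The rod is held over the open berth: tip in the top picture at about (264,237), between the front saddle's arms. Checking its tilt and offset by depth.

```bash
cat > shank.py <<'E'
from h import *
def shank(n,d,o,th,b0,zr,ar):
    th=np.radians(th);X=np.array([np.cos(th),np.sin(th)]);Y=np.array([-X[1],X[0]])
    W=cloud(n,d);D=W[...,:2]-np.array(o);a=D@X;b=D@Y;z=W[...,2]
    k=(d>0)&(a>ar[0])&(a<ar[1])&(abs(b-b0)<16)&(z>zr[0])&(z<zr[1])
    A,B,Z=a[k],b[k],z[k]
    print(n,k.sum(),"a",np.round(np.percentile(A,[0,2,98,100]),1),"b fit",np.round(np.polyfit(A,B,1),3))
    # ridge: top z per a-bin
    bins=np.arange(ar[0],ar[1]+1,6)
    for l in bins: 
        q=(A>=l)&(A<l+6)
        if q.sum()>2: print("  a",l,"z95",round(np.percentile(Z[q],90),1),"b med",round(np.median(B[q]),1),"n",q.sum())
E
python3 - <<'E'
from shank import *
for n in("top","side"): shank(n,np.load(f"{n}4.npy"),(533.2,77.5),-98.7,-40,(84,110),(42,110))
E
```

```text
top 140 a [57.4 58.2 97.5 97.7] b fit [-4.0000e-03 -3.9334e+01]
  a 54 z95 102.6 b med -38.0 n 9
  a 60 z95 101.3 b med -39.5 n 21
  a 66 z95 102.9 b med -40.5 n 20
  a 72 z95 103.5 b med -39.8 n 21
  a 78 z95 102.1 b med -38.9 n 21
  a 84 z95 102.8 b med -40.1 n 21
  a 90 z95 103.0 b med -39.3 n 19
  a 96 z95 101.4 b med -38.8 n 8
side 99 a [42.1 42.4 95.6 96.7] b fit [ -0.088 -31.343]
  a 42 z95 104.2 b med -31.1 n 18
  a 48 z95 102.1 b med -38.4 n 9
  a 54 z95 101.1 b med -36.8 n 8
  a 60 z95 101.0 b med -38.0 n 7
  a 66 z95 100.6 b med -37.7 n 8
  a 72 z95 102.3 b med -36.6 n 10
  a 78 z95 101.5 b med -38.2 n 9
  a 84 z95 101.7 b med -36.0 n 9
  a 90 z95 100.3 b med -38.9 n 20
```

```bash
python3 -m crank '[[[0.0004,-0.0007,0.015,0,0,0],[0.0004,-0.0007,0.03,0,0,0],[0.0004,-0.0007,0.042,0,0,0],[0.0004,-0.0007,0.047,0,0,0],[0.0004,-0.0007,0.049,0,0,0],[0.0004,-0.0007,0.0497,0,0,0],[0.0004,-0.0007,0.05,0,0,0],[0.0004,-0.0007,0.05,0,0,0]]]'
python3 - <<'E'
from h import *
st()
E
```

```text
time: 9.5
tool_pos: [490.1, 53.7, 27.9]
tcp_rot: [179.8, -0.1, 81.3]
ft_force: [0.9, -1.3, 5.2]
finger_gap: 11.8
t 9.5 p [490.1  53.7  27.9] rot [ 1.798e+02 -7.000e-02  8.128e+01] F [ 0.9 -1.3  5.2] T [-0.23 -0.02  0.07] gap 11.8 q [  0.   3. 113.   0.  64.   9.]
```

```bash
python3 -m crank '[[[0,0,0,0,0,0],[0,0,0,0,0,0],[0,0,0,0,0,0],[0,0,0,0,0,0]]]' 0.5 60
python3 -m crank '[[[0,0,-0.02,0,0,0],[0,0,-0.05,0,0,0],[0,0,-0.09,0,0,0],[0.03,0,-0.10,0,0,0],[0.062,0,-0.10,0,0,0],[0.062,0,-0.10,0,0,0],[0.062,0,-0.1,0,0,0]]]'
python3 - <<'E'
from shank import *
for n in ("top","side"):
    p,d=r.snapshot(n); np.save(f"{n}5.npy",d)
    a=p[140:270,180:310] if n=="top" else p[90:230,260:400]
    cv2.imwrite(f"pics/{n}5.png",cv2.resize(a,(520,520),interpolation=2))
    shank(n,d,(533.2,77.5),-98.7,-40,(35,60),(0,110))
st();p=rod2("rack",-32,-40);print(p,go(*p,26,81.3))
E
```

```text
time: 10.0
tool_pos: [489.8, 53.8, 27.7]
tcp_rot: [179.8, -0.1, 81.3]
ft_force: [0.2, 0.2, -0.8]
finger_gap: 42.4
time: 10.88
tool_pos: [498.6, 114.7, 127.4]
tcp_rot: [179.9, -0.0, 81.3]
ft_force: [0.5, 0.7, -0.7]
finger_gap: 42.5
top 349 a [ 0.1  2.  95.6 97.6] b fit [ 3.0000e-03 -3.9576e+01]
  a 0 z95 53.0 b med -39.2 n 21
  a 6 z95 52.6 b med -40.3 n 17
  a 12 z95 51.4 b med -39.7 n 23
  a 18 z95 52.1 b med -38.8 n 17
  a 24 z95 52.7 b med -39.2 n 18
  a 30 z95 52.8 b med -39.6 n 20
  a 36 z95 52.9 b med -39.7 n 18
  a 42 z95 53.8 b med -39.6 n 19
  a 48 z95 53.4 b med -39.1 n 20
  a 54 z95 52.2 b med -38.4 n 17
  a 60 z95 51.8 b med -39.5 n 20
  a 66 z95 53.4 b med -39.9 n 18
  a 72 z95 53.8 b med -40.2 n 28
  a 78 z95 51.0 b med -37.5 n 43
  a 84 z95 53.0 b med -40.1 n 27
  a 90 z95 53.0 b med -37.7 n 17
  a 96 z95 52.1 b med -39.2 n 6
side 159 a [ 0.6  5.4 95.4 96.6] b fit [-1.1000e-02 -3.7548e+01]
  a 0 z95 49.5 b med -37.6 n 4
  a 6 z95 51.6 b med -36.6 n 9
  a 18 z95 52.9 b med -38.4 n 9
  a 24 z95 52.8 b med -36.7 n 9
  a 30 z95 51.1 b med -36.6 n 8
  a 36 z95 52.1 b med -36.7 n 7
  a 42 z95 50.7 b med -39.1 n 8
  a 48 z95 51.7 b med -36.6 n 6
  a 54 z95 51.2 b med -39.2 n 9
  a 60 z95 51.7 b med -35.8 n 7
  a 66 z95 52.7 b med -36.1 n 9
  a 72 z95 51.5 b med -39.4 n 13
  a 78 z95 50.1 b med -34.7 n 32
  a 84 z95 51.4 b med -38.6 n 9
  a 90 z95 51.1 b med -39.2 n 17
t 10.97 p [498.7 114.3 127.4] rot [ 1.7987e+02 -4.0000e-02  8.1250e+01] F [-1.1 -0.   0.2] T [ 0.   -0.01  0.01] gap 42.7 q [  7.  -2. 106.   0.  76.  16.]
[498.50059078 115.18223719] [0.0008, -0.0005, 0.1014, 0.0023, -0.0007, -0.0008]
```

View pics/side5.png

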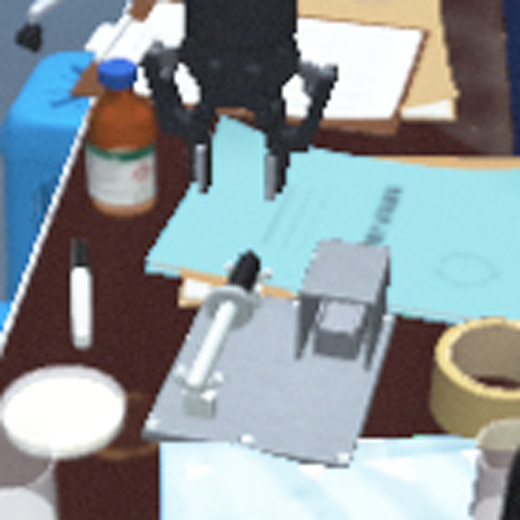

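View pics/top5.png

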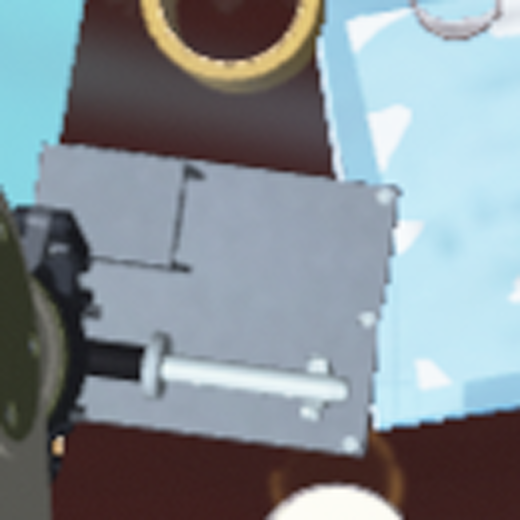

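The rod lies in the open berth (collar at about (221,231) in the full top picture, level). Now over the handle with the jaws narrowed so they clear the hood.

```bash
python3 -m crank '[[[0.001,-0.0003,0.02,0,0,0],[0.001,-0.0003,0.04,0,0,0],[0.001,-0.0003,0.055,0,0,0],[0.001,-0.0003,0.06,0,0,0],[0.001,-0.0003,0.06,0,0,0]]]' 0.62 60
python3 - <<'E'
from h import *
p,d=r.snapshot("side"); cv2.imwrite("pics/side6.png",cv2.resize(p[90:230,260:400],(560,560),interpolation=2))
st();p=rod2("rack",-32,-39.7);print(p,go(*p,27,81.3))
E
```

```text
time: 11.6
tool_pos: [498.6, 115.1, 67.3]
tcp_rot: [179.9, -0.0, 81.2]
ft_force: [-0.6, -0.4, -0.1]
finger_gap: 32.7
t 11.65 p [499.  115.3  67.9] rot [ 1.7984e+02 -5.0000e-02  8.1240e+01] F [ 0.7  0.2 -0.2] T [ 0.04 -0.03 -0.  ] gap 32.5 q [  7.   2. 109.   0.  69.  16.]
[498.79713894 115.13685894] [-0.0002, -0.0003, 0.0409, 0.0028, -0.0009, -0.001]
```

View pics/side6.png

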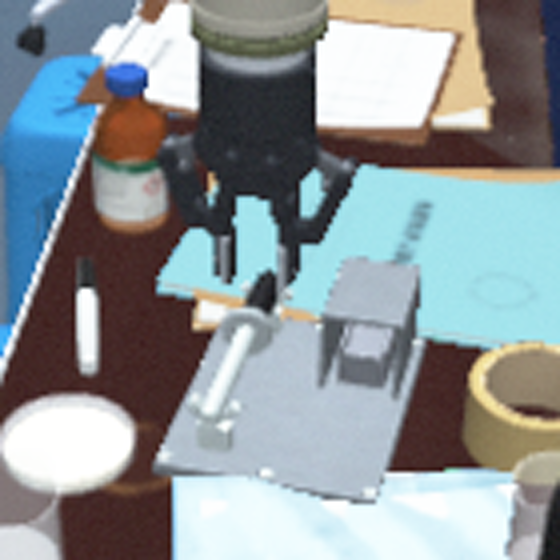

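```bash
python3 -m crank '[[[0,-0.0003,0.012,0.003,0,0],[0,-0.0003,0.025,0.003,0,0],[0,-0.0003,0.036,0.003,0,0],[0,-0.0003,0.041,0.003,0,0],[0,-0.0003,0.041,0.003,0,0]]]'
python3 -m crank '[[[0,0,0,0,0,0],[0,0,0,0,0,0],[0,0,0,0,0,0],[0,0,0,0,0,0]]]' 1 80
python3 - <<'E'
from h import *
p,d=r.snapshot("side"); cv2.imwrite("pics/side7.png",cv2.resize(p[90:230,260:400],(560,560),interpolation=2))
st()
E
```

```text
time: 12.28
tool_pos: [498.3, 115.3, 26.2]
tcp_rot: [-179.9, -0.0, 81.2]
ft_force: [-0.3, 0.4, 1.0]
finger_gap: 32.9
time: 12.78
tool_pos: [499.4, 115.3, 27.0]
tcp_rot: [180.0, -0.1, 81.2]
ft_force: [5.4, -1.6, 2.1]
finger_gap: 17.8
t 12.82 p [499.4 115.3  27. ] rot [ 1.7995e+02 -6.0000e-02  8.1240e+01] F [ 4.8 -0.5  1.8] T [-0.1  -0.81  0.17] gap 17.9 q [  7.   6. 110.   0.  64.  16.]
```

View pics/side7.png

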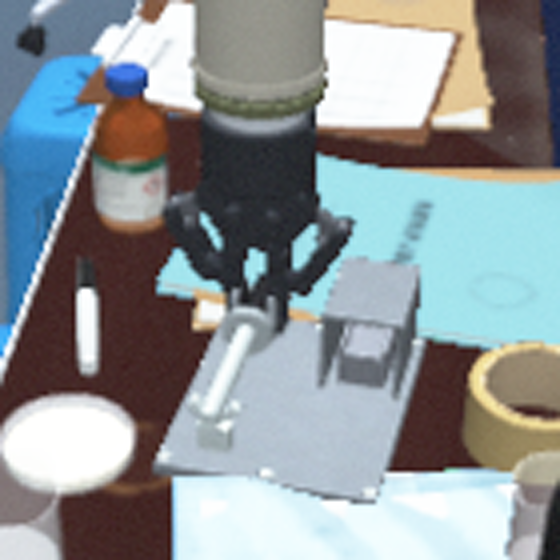

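```bash
python3 -m crank '[[[0,0,-0.015,0,0,0],[0,0,-0.04,0,0,0],[0,0,-0.07,0,0,0],[0,0,-0.09,0,0,0],[0,0,-0.09,0,0,0]]]'
python3 - <<'E'
from h import *
d=np.load("top0.npy");W=cloud("top",d);k=(d>0)&(W[...,2]>35)&(abs(W[...,0]-690)<70)&(abs(W[...,1]+60)<60)
P=W[k];print("smallbeaker",np.round(P.min(0)),np.round(P.max(0)),np.round(np.median(P,0)))
st();p=rod2("cradle",-200,-4.5);print(p,go(*p,110,78))
E
```

```text
time: 13.45
tool_pos: [500.1, 115.5, 119.0]
tcp_rot: [179.8, -0.1, 81.2]
ft_force: [1.7, 0.2, 0.3]
finger_gap: 17.8
smallbeaker [672. -98.  35.] [724. -47.  71.] [707. -72.  64.]
t 13.45 p [500.1 115.5 119. ] rot [ 1.7981e+02 -1.1000e-01  8.1250e+01] F [1.7 0.2 0.3] T [-0.01 -0.01  0.02] gap 17.8 q [  7.  -1. 106.   0.  75.  16.]
[604.88067396 -67.23487724] [-0.1647, 0.1313, 0.0091, 0.0032, -0.0021, 0.0567]
```

```bash
python3 -m crank '[[[-0.02,0.01,0,0.001,0,0.01],[-0.05,0.035,0,0.002,0,0.02],[-0.085,0.065,0,0.003,-0.001,0.03],[-0.12,0.095,0,0.003,-0.002,0.04],[-0.15,0.118,0,0.003,-0.002,0.05],[-0.163,0.13,0,0.003,-0.002,0.0567],[-0.1647,0.1313,0,0.003,-0.002,0.0567],[-0.1647,0.1313,0,0.003,-0.002,0.0567]]]'
python3 - <<'E'
from shank import *
for n in ("top","side"):
    p,d=r.snapshot(n); np.save(f"{n}8.npy",d)
    a=p[130:270,270:430] if n=="top" else p[140:320,260:420]
    cv2.imwrite(f"pics/{n}8.png",cv2.resize(a,None,fx=3.5,fy=3.5,interpolation=2))
    shank(n,d,(567.7,-263.8),-102,-4.5,(120,150),(-175,-50))
st();p=rod2("cradle",-200,-4.5);print(p,go(*p,67,78))
E
```

```text
time: 14.45
tool_pos: [604.1, -66.2, 118.5]
tcp_rot: [-179.9, -0.0, 78.0]
ft_force: [-0.5, -0.5, -0.9]
finger_gap: 18.0
top 215 a [-172.8 -168.   -73.2  -71.4] b fit [ 0.063 -0.288]
  a -175 z95 148.2 b med -18.7 n 5
  a -133 z95 144.7 b med -8.1 n 7
  a -127 z95 144.3 b med -6.9 n 23
  a -121 z95 145.2 b med -6.7 n 22
  a -115 z95 144.3 b med -6.4 n 22
  a -109 z95 143.3 b med -6.9 n 22
  a -103 z95 144.8 b med -6.2 n 23
  a -97 z95 143.8 b med -6.8 n 23
  a -91 z95 144.6 b med -5.8 n 21
  a -85 z95 143.7 b med -6.7 n 22
  a -79 z95 143.5 b med -5.5 n 20
  a -73 z95 142.7 b med -7.6 n 4
side 305 a [-175.  -174.3  -73.5  -72.5] b fit [ 2.000e-03 -4.317e+00]
  a -175 z95 148.1 b med -1.9 n 94
  a -169 z95 143.7 b med -4.5 n 14
  a -163 z95 143.5 b med -5.1 n 9
  a -157 z95 143.5 b med -3.6 n 11
  a -151 z95 143.3 b med -4.5 n 13
  a -145 z95 142.2 b med -5.6 n 12
  a -139 z95 142.8 b med -3.3 n 9
  a -133 z95 143.3 b med -4.6 n 12
  a -127 z95 142.7 b med -3.7 n 13
  a -121 z95 143.0 b med -3.5 n 12
  a -115 z95 143.2 b med -3.3 n 12
  a -109 z95 143.1 b med -5.6 n 13
  a -103 z95 144.4 b med -3.6 n 13
  a -97 z95 144.3 b med -3.2 n 13
  a -91 z95 142.9 b med -3.1 n 12
  a -85 z95 143.3 b med -3.6 n 12
  a -79 z95 142.5 b med -4.8 n 27
  a -73 z95 139.7 b med -6.3 n 4
t 14.55 p [604.3 -66.  118.9] rot [-1.7997e+02 -2.0000e-02  7.8070e+01] F [ 0.1  0.  -1.5] T [ 0.   -0.    0.02] gap 17.8 q [-11.  13.  91.   0.  76.   1.]
[604.88067396 -67.23487724] [-0.0011, 0.0008, 0.0519, -0.0005, -0.0004, 0.0013]
```

View pics/side8.png

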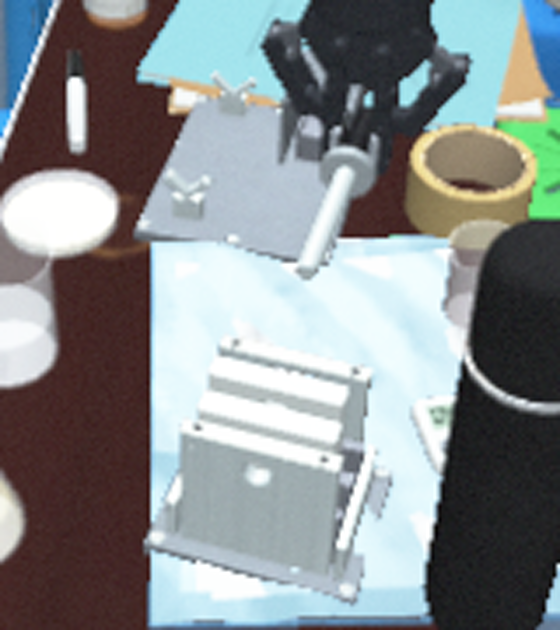

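View pics/top8.png

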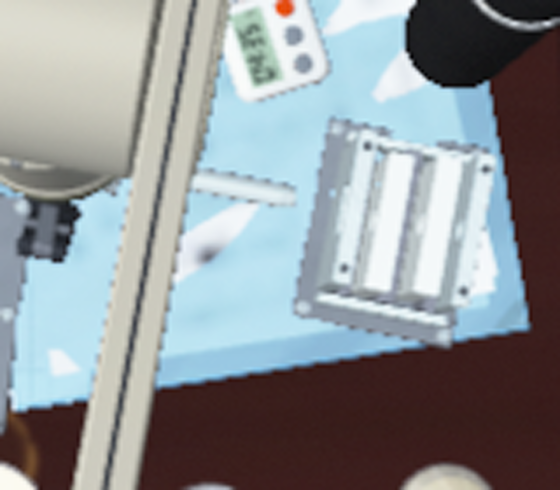

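```bash
python3 -m crank '[[[-0.001,0.0008,0.015,0,0,0.001],[-0.001,0.0008,0.035,0,0,0.001],[-0.001,0.0008,0.05,0,0,0.001],[-0.001,0.0008,0.052,0,0,0.001],[-0.001,0.0008,0.052,0,0,0.001]]]'
cat > meas.py <<'E'
from h import *
import sys
# rod & plates measured in the nominal cradle frame, per camera
th=np.radians(-102);X=np.array([np.cos(th),np.sin(th)]);Y=np.array([-X[1],X[0]]);o=np.array([567.7,-263.8])
tag=sys.argv[1];ar=(float(sys.argv[2]),float(sys.argv[3]))
for n in ("top","side"):
    p,d=r.snapshot(n);np.save(f"{n}{tag}.npy",d)
    a_=p[130:270,270:430] if n=="top" else p[140:320,260:420]
    cv2.imwrite(f"pics/{n}{tag}.png",cv2.resize(a_,None,fx=3.5,fy=3.5,interpolation=2))
    W=cloud(n,d);D=W[...,:2]-o;a=D@X;b=D@Y;z=W[...,2];ok=d>0
    k=ok&(a>ar[0])&(a<ar[1])&(abs(b+3)<15)&(z>78)&(z<100)
    if k.sum()>10:
        A=np.c_[a[k],b[k]];f=np.polyfit(A[:,0],A[:,1],1);q=abs(A[:,1]-np.polyval(f,A[:,0]))<8;A=A[q];Z=z[k][q]
        f=np.polyfit(A[:,0],A[:,1],1);g=np.polyfit(A[:,0],Z,1)
        print(n,"rod n",len(A),"b@ends",np.round(np.polyval(f,ar),2),"slope deg",round(np.degrees(f[0]),2),"z90",np.round(np.percentile(Z,90),1),"zslope",round(np.degrees(g[0]),2),"amax",round(A[:,0].max(),1))
    for nm,c,w in (("entry",-35,5.5),("A",-14,8),("B",14,8),("far",35,5.5)):
        k=ok&(z>100)&(z<110)&(abs(b)<60)&(abs(a-c)<w)
        if k.sum()>20: print("  ",nm,k.sum(),"b mid",round((np.percentile(b[k],1)+np.percentile(b[k],99))/2,2),"width",round(np.ptp(np.percentile(b[k],[1,99])),1),"med",round(np.median(b[k]),2))
s=r.sense();t=s["tool_pos"][:2]-o;print("TCP cradle",np.round([t@X,t@Y],2));st()
E
python3 meas.py 9 -125 -72
```

```text
time: 15.18
tool_pos: [604.8, -67.1, 66.7]
tcp_rot: [-179.9, -0.0, 78.0]
ft_force: [0.9, 0.7, 0.5]
finger_gap: 17.7
top rod n 170 b@ends [-5.73 -5.11] slope deg 0.67 z90 92.5 zslope 0.08 amax -72.1
   entry 219 b mid -0.03 width 88.6 med -1.01
   A 282 b mid -4.61 width 78.3 med -4.53
   B 287 b mid -1.63 width 78.1 med -1.6
   far 225 b mid -0.18 width 87.8 med -1.44
side rod n 117 b@ends [-2.98 -3.8 ] slope deg -0.89 z90 92.1 zslope -3.39 amax -72.7
   entry 203 b mid 0.07 width 88.9 med 2.44
   A 252 b mid -4.02 width 78.2 med -4.19
   B 268 b mid -0.99 width 78.2 med 0.29
   far 236 b mid -0.21 width 88.0 med 0.6
TCP cradle [-200.09   -3.9 ]
t 15.28 p [605.5 -67.3  67.7] rot [ 1.7995e+02 -2.0000e-02  7.8010e+01] F [0.5 0.3 0. ] T [-0.04 -0.02  0.03] gap 17.8 q [-11.  16.  93.   0.  71.   1.]
```

View pics/side9.png

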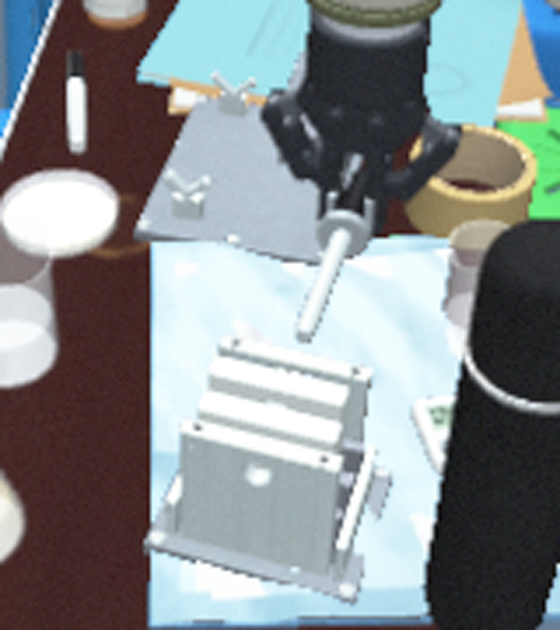

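View pics/top9.png

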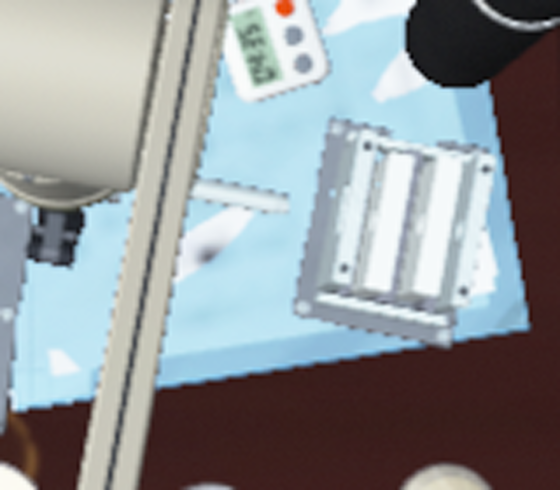

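```bash
python3 -m crank '[[[-0.008,0,0,0,0,0],[-0.02,0,0,0,0,0],[-0.032,0,0,0,0,0],[-0.041,0,0,0,0,0],[-0.044,0,0,0,0,0],[-0.044,0,0,0,0,0]]]'
python3 meas.py 10 -125 -45 
```

```text
time: 16.02
tool_pos: [596.3, -110.5, 67.6]
tcp_rot: [180.0, -0.0, 78.0]
ft_force: [-0.6, 0.2, -0.5]
finger_gap: 17.7
top rod n 42 b@ends [-14.11  -4.21] slope deg 7.09 z90 92.7 zslope 1.67 amax -45.3
   entry 219 b mid -0.1 width 88.6 med -0.74
   A 285 b mid -4.54 width 78.6 med -5.52
   B 281 b mid -1.55 width 78.1 med -2.65
   far 225 b mid -0.14 width 86.9 med -0.79
side rod n 145 b@ends [-3.68 -2.97] slope deg 0.51 z90 92.6 zslope 0.14 amax -54.5
   entry 200 b mid 0.22 width 88.1 med 2.49
   A 245 b mid -3.98 width 78.9 med -3.53
   B 275 b mid -0.82 width 78.4 med 0.33
   far 232 b mid 0.15 width 88.3 med 2.41
TCP cradle [-156.33   -3.93]
t 16.12 p [ 596.4 -110.1   67.6] rot [ 1.7996e+02 -3.0000e-02  7.8010e+01] F [ 0.6  0.  -0.1] T [ 0.07 -0.04 -0.04] gap 17.5 q [-15.  16.  93.   0.  71.  -3.]
```

```bash
python3 -m crank '[[[-0.003,0,0,0,0,0],[-0.006,0,0,0,0,0],[-0.008,0,0,0,0,0],[-0.008,0,0,0,0,0]]]'; python3 -c "
from h import *
st()"
```

```text
time: 16.62
tool_pos: [594.7, -118.1, 67.6]
tcp_rot: [180.0, -0.0, 78.0]
ft_force: [-0.8, 0.1, -1.3]
finger_gap: 17.6
t 16.62 p [ 594.7 -118.1   67.6] rot [ 1.7996e+02 -3.0000e-02  7.8010e+01] F [-0.8  0.1 -1.3] T [0.05 0.02 0.01] gap 17.6 q [-16.  16.  93.   0.  71.  -4.]
```

```bash
python3 -m crank '[[[-0.003,0,0,0,0,0],[-0.006,0,0,0,0,0],[-0.009,0,0,0,0,0],[-0.012,0,0,0,0,0],[-0.014,0,0,0,0,0],[-0.014,0,0,0,0,0]]]'; python3 -c "
from h import *
st()"
```

```text
time: 17.38
tool_pos: [591.7, -131.9, 67.6]
tcp_rot: [180.0, -0.0, 78.0]
ft_force: [0.6, -0.8, -0.2]
finger_gap: 17.7
t 17.38 p [ 591.7 -131.9   67.6] rot [ 1.7996e+02 -3.0000e-02  7.7990e+01] F [ 0.6 -0.8 -0.2] T [-0.02 -0.07 -0.  ] gap 17.7 q [-17.  16.  93.   0.  71.  -5.]
```

```bash
python3 -m crank '[[[0,0.001,0,0,0,0],[0,0.002,0,0,0,0],[0,0.0028,0,0,0,0],[0,0.0028,0,0,0,0],[0,0.0028,0,0,0,0]]]'; python3 meas.py 11 -125 -50
```

```text
time: 18.0
tool_pos: [594.5, -132.5, 67.6]
tcp_rot: [180.0, -0.0, 78.0]
ft_force: [-1.0, 0.2, -0.2]
finger_gap: 18.0
   A 277 b mid -3.47 width 78.1 med -3.36
   B 282 b mid -1.53 width 78.2 med -2.01
   far 222 b mid -0.13 width 87.9 med 0.37
side rod n 141 b@ends [-0.72 -0.87] slope deg -0.12 z90 96.1 zslope -3.96 amax -55.0
   entry 197 b mid 0.08 width 89.1 med 2.44
   A 255 b mid -2.76 width 79.1 med -3.21
   B 272 b mid -0.98 width 78.4 med 0.81
   far 230 b mid 0.02 width 88.7 med 0.56
TCP cradle [-134.02   -1.14]
t 18.1 p [ 594.5 -132.5   67.6] rot [ 1.7996e+02 -3.0000e-02  7.7990e+01] F [-0.9 -0.6 -0. ] T [ 0.05  0.15 -0.05] gap 17.8 q [-17.  16.  93.   0.  71.  -5.]
```

A was dragged about 1.2 mm with the rod, so the tip is in its hole and lined up with B. Pushing on.

```bash
python3 -m crank '[[[-0.003,0,0,0,0,0],[-0.006,0,0,0,0,0],[-0.009,0,0,0,0,0],[-0.012,0,0,0,0,0],[-0.015,0,0,0,0,0],[-0.018,0,0,0,0,0],[-0.018,0,0,0,0,0]]]'; python3 -c "
from h import *
st()"
```

```text
time: 18.98
tool_pos: [590.7, -150.4, 67.7]
tcp_rot: [180.0, -0.0, 78.0]
ft_force: [0.1, -0.7, -1.3]
finger_gap: 17.6
t 18.98 p [ 590.7 -150.4   67.7] rot [ 1.7995e+02 -2.0000e-02  7.7980e+01] F [ 0.1 -0.7 -1.3] T [-0.03  0.15 -0.03] gap 17.6 q [-19.  16.  93.   0.  71.  -7.]
```

```bash
python3 -m crank '[[[-0.003,0,0,0,0,0],[-0.006,0,0,0,0,0],[-0.008,0,0,0,0,0],[-0.009,0,0,0,0,0],[-0.009,0,0,0,0,0]]]'; python3 meas.py 12 -120 -50
```

```text
time: 19.6
tool_pos: [588.8, -159.4, 67.7]
tcp_rot: [179.9, -0.0, 78.0]
ft_force: [-0.3, -0.4, -1.1]
finger_gap: 17.7
   entry 35 b mid -33.78 width 22.9 med -32.54
   B 57 b mid -10.97 width 59.7 med -20.04
   far 222 b mid -0.32 width 87.8 med -0.26
side rod n 143 b@ends [-3.62 -0.17] slope deg 2.82 z90 96.6 zslope -3.65 amax -55.2
   entry 199 b mid 0.13 width 88.4 med 0.67
   A 253 b mid -2.86 width 78.9 med -2.19
   B 267 b mid -1.1 width 78.7 med -0.69
   far 237 b mid -0.15 width 88.1 med 0.93
TCP cradle [-106.65   -1.06]
t 19.7 p [ 588.8 -159.3   67.7] rot [ 1.7995e+02 -2.0000e-02  7.7980e+01] F [-0.7 -0.3 -1.2] T [-0.    0.04 -0.  ] gap 18.0 q [-20.  17.  93.   0.  71.  -8.]
```

```bash
python3 -m crank '[[[0,0.0005,0,0,0,0],[0,0.001,0,0,0,0],[0,0.001,0,0,0,0],[-0.003,0.001,0,0,0,0],[-0.006,0.001,0,0,0,0],[-0.009,0.001,0,0,0,0],[-0.012,0.001,0,0,0,0],[-0.014,0.001,0,0,0,0],[-0.014,0.001,0,0,0,0]]]'; python3 meas.py 13 -110 -50
```

```text
time: 20.82
tool_pos: [586.9, -173.5, 67.7]
tcp_rot: [179.9, -0.0, 78.0]
ft_force: [-0.5, -0.8, -0.4]
finger_gap: 18.0
   entry 66 b mid -32.12 width 25.7 med -32.44
   A 33 b mid -32.09 width 19.3 med -31.21
side rod n 116 b@ends [-3.31 -1.17] slope deg 2.05 z90 96.9 zslope -1.69 amax -55.5
   entry 208 b mid 0.4 width 87.9 med 3.9
   A 251 b mid -1.95 width 78.7 med -0.67
   B 267 b mid -1.01 width 77.7 med 0.4
   far 228 b mid -0.18 width 88.5 med 1.75
TCP cradle [-9.248e+01 -7.000e-02]
t 20.93 p [ 586.9 -173.3   67.7] rot [ 1.7995e+02 -1.0000e-02  7.7970e+01] F [-0.7  0.7 -1.5] T [-0.02  0.1  -0.06] gap 17.9 q [-21.  17.  92.   0.  71.  -9.]
```

View pics/side13.png

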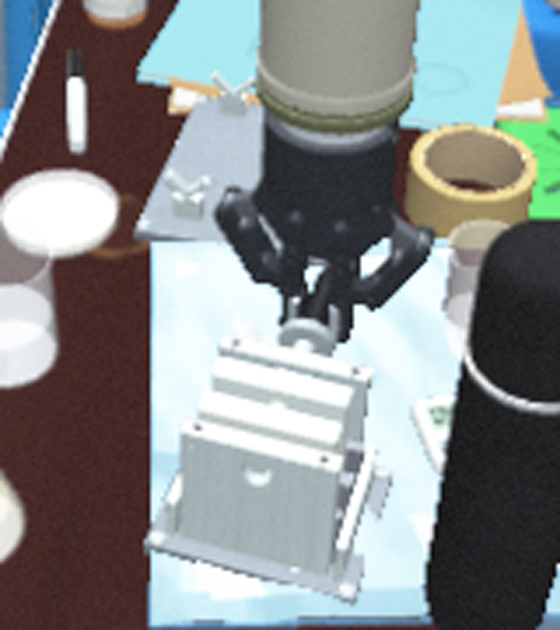

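The tip shows in the far plate's hole at crop (258,478); no force. Pushing further.

```bash
python3 -m crank '[[[-0.003,0,0,0,0,0],[-0.006,0,0,0,0,0],[-0.009,0,0,0,0,0],[-0.012,0,0,0,0,0],[-0.015,0,0,0,0,0],[-0.016,0,0,0,0,0],[-0.016,0,0,0,0,0]]]'; python3 -c "
from h import *
st()"
```

```text
time: 21.8
tool_pos: [583.5, -189.2, 67.7]
tcp_rot: [179.9, 0.0, 78.0]
ft_force: [-0.4, 0.5, -1.2]
finger_gap: 17.2
t 21.8 p [ 583.5 -189.2   67.7] rot [179.94   0.    77.96] F [-0.4  0.5 -1.2] T [-0.03  0.08 -0.01] gap 17.2 q [-23.  17.  92.   0.  71. -11.]
```

```bash
python3 -m crank '[[[-0.0015,0,0,0,0,0],[-0.003,0,0,0,0,0],[-0.0045,0,0,0,0,0],[-0.0045,0,0,0,0,0]]]'; python3 meas.py 14 -70 -50
```

```text
time: 22.3
tool_pos: [582.6, -193.8, 67.7]
tcp_rot: [179.9, 0.0, 78.0]
ft_force: [-1.2, -0.5, -0.2]
finger_gap: 18.0
   entry 45 b mid -35.3 width 19.3 med -35.91
   A 86 b mid -30.19 width 24.4 med -30.05
   B 24 b mid -31.93 width 16.9 med -31.7
side rod n 32 b@ends [-3.71 -6.78] slope deg -8.79 z90 96.8 zslope 8.58 amax -51.9
   entry 208 b mid 0.02 width 88.7 med 1.42
   A 250 b mid -2.12 width 78.6 med -0.41
   B 266 b mid -1.11 width 78.5 med -0.46
   far 231 b mid 0.17 width 88.0 med 0.43
TCP cradle [-7.164e+01 -2.000e-02]
t 22.4 p [ 582.6 -193.7   67.7] rot [1.7994e+02 1.0000e-02 7.7960e+01] F [-1.  -0.5 -1.5] T [-0.05  0.08  0.02] gap 17.6 q [-23.  17.  92.  -0.  71. -11.]
```

View pics/side14.png

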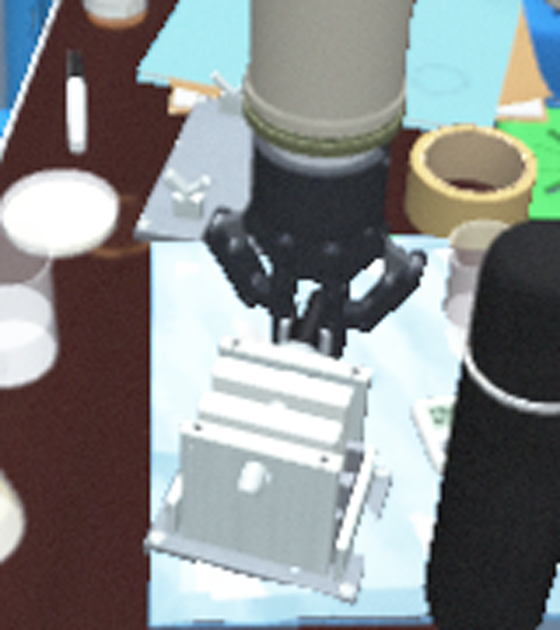

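```bash
python3 -m crank '[[[-0.001,0,0,0,0,0],[-0.002,0,0,0,0,0],[-0.002,0,0,0,0,0]]]'; python3 -c "
from h import *
st()"
```

```text
time: 22.78
tool_pos: [582.3, -194.9, 67.7]
tcp_rot: [179.9, -0.0, 78.0]
ft_force: [1.4, 5.0, -1.4]
finger_gap: 17.9
t 22.77 p [ 582.3 -194.9   67.7] rot [ 1.7994e+02 -5.0000e-02  7.7970e+01] F [ 1.4  5.  -1.4] T [ 0.78 -0.09 -0.17] gap 17.9 q [-23.  17.  92.   0.  71. -11.]
```

```bash
python3 -m crank '[[[-0.0015,0,0,0,0,0],[-0.003,0,0,0,0,0],[-0.003,0,0,0,0,0],[-0.003,0,0,0,0,0]]]'; python3 meas.py 15 -70 -50;  python3 - <<'E'
from h import *
# tip protrusion past far plate (side camera)
d=np.load("side15.npy");W=cloud("side",d)
th=np.radians(-102);X=np.array([np.cos(th),np.sin(th)]);Y=np.array([-X[1],X[0]]);D=W[...,:2]-[567.7,-263.8];a=D@X;b=D@Y
k=(d>0)&(abs(b)<9)&(a>44)&(a<75)&(abs(W[...,2]-85)<10);print(k.sum(),np.round(np.percentile(a[k],[50,90,98,100]),1),"b",np.round(np.percentile(b[k],[2,50,98]),1),"z",np.round(np.percentile(W[...,2][k],[2,50,98]),1))
k=(d>0)&(abs(b)<30)&(a>30)&(a<44)&(W[...,2]<100)&(W[...,2]>60);print("far face a",np.percentile(a[k],[5,50,95]))
E
```

```text
time: 23.28
tool_pos: [582.2, -195.0, 67.6]
tcp_rot: [180.0, -0.3, 78.0]
ft_force: [2.4, 14.1, 1.3]
finger_gap: 17.9
   entry 44 b mid -35.71 width 18.8 med -36.45
   A 88 b mid -30.06 width 24.0 med -30.08
   B 44 b mid -32.11 width 19.0 med -31.79
side rod n 36 b@ends [-2.45 -5.45] slope deg -8.58 z90 95.9 zslope 5.92 amax -57.2
   entry 200 b mid 0.12 width 88.4 med 0.28
   A 251 b mid -2.13 width 79.0 med -1.48
   B 263 b mid -0.98 width 78.1 med -0.41
   far 236 b mid 0.05 width 88.5 med 2.16
TCP cradle [-7.035e+01 -5.000e-02]
t 23.38 p [ 582.3 -195.    67.7] rot [179.96  -0.28  78.03] F [ 2.4 13.5  1.2] T [ 2.16 -0.4  -0.16] gap 17.8 q [-23.  17.  92.   0.  71. -12.]
55 [53.4 56.8 57.6 58. ] b [-6.4  0.4  5.7] z [80.5 89.1 92.2]
far face a [36.93714151 38.30644323 40.0942605 ]
```

View pics/side15.png

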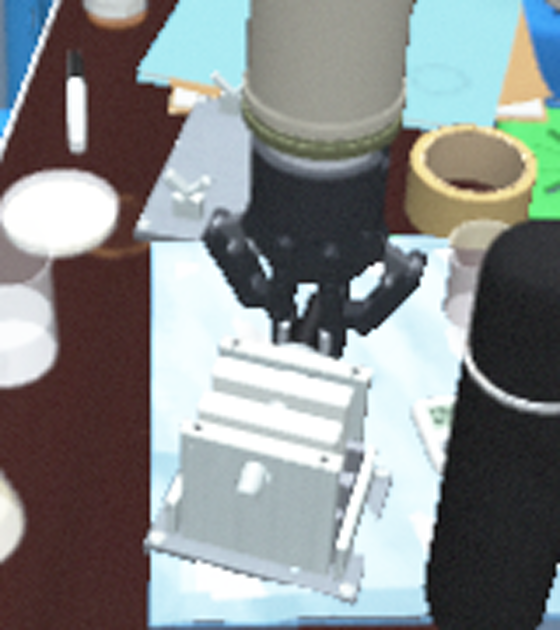

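Contact: 14 N on the collar, and the tip stands at cradle x = 58 mm, 18 mm out of the far plate as specified. Now I'll lower it slightly to rest, then let go.

```bash
python3 -m crank '[[[-0.0015,0,0.0007,0,0,0],[-0.0015,0,0.0014,0,0,0],[-0.0015,0,0.0014,0,0,0]]]'; python3 -c "
from h import *
st()"
python3 -m crank '[[[0,0,0,0,0,0],[0,0,0,0,0,0],[0,0,0,0,0,0],[0,0,0,0,0,0]]]' 0.55 60
python3 meas.py 16 -70 -50;  cat >tip.py <<'E'
from h import *
import sys
d=np.load(f"side{sys.argv[1]}.npy");W=cloud("side",d)
th=np.radians(-102);X=np.array([np.cos(th),np.sin(th)]);Y=np.array([-X[1],X[0]]);D=W[...,:2]-[567.7,-263.8];a=D@X;b=D@Y
k=(d>0)&(abs(b)<9)&(a>44)&(a<75)&(abs(W[...,2]-85)<12);print(k.sum(),np.round(np.percentile(a[k],[50,90,98,100]),1),"b",np.round(np.percentile(b[k],[2,50,98]),1),"z",np.round(np.percentile(W[...,2][k],[2,50,98]),1))
E
python3 tip.py 16
```

```text
time: 23.75
tool_pos: [582.5, -195.0, 66.9]
tcp_rot: [179.9, -0.4, 78.1]
ft_force: [-0.3, 9.4, 4.5]
finger_gap: 17.8
t 23.75 p [ 582.5 -195.    66.9] rot [179.94  -0.39  78.06] F [-0.3  9.4  4.5] T [ 1.42  0.04 -0.16] gap 17.8 q [-24.  17.  92.   0.  71. -12.]
time: 24.25
tool_pos: [582.5, -195.3, 66.9]
tcp_rot: [179.9, -0.4, 78.0]
ft_force: [0.2, -0.6, 0.4]
finger_gap: 38.6
   entry 46 b mid -35.73 width 18.7 med -36.17
   A 88 b mid -29.86 width 24.4 med -29.88
   B 47 b mid -32.1 width 19.2 med -31.53
side rod n 30 b@ends [-3.5   1.01] slope deg 12.91 z90 96.7 zslope 28.48 amax -50.6
   entry 203 b mid 0.01 width 88.6 med 0.94
   A 257 b mid -1.84 width 78.6 med -0.62
   B 270 b mid -1.17 width 78.2 med -0.93
   far 232 b mid 0.56 width 88.7 med 1.09
TCP cradle [-70.25   0.21]
t 24.35 p [ 582.5 -195.1   66.8] rot [179.94  -0.38  78.05] F [ 0.8 -0.4 -0.4] T [ 0.03  0.01 -0.01] gap 38.4 q [-24.  17.  92.   0.  71. -12.]
55 [51.9 55.5 56.7 56.8] b [-5.7  0.8  6.6] z [82.4 90.4 94.5]
```

View pics/side16.png

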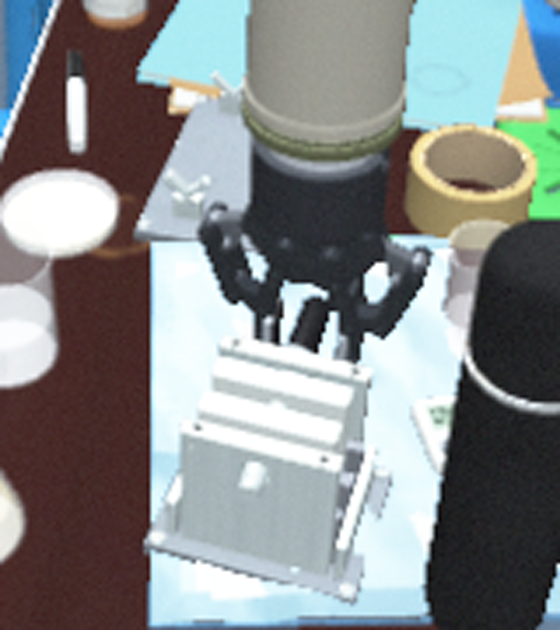

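The rod settled: tip about 1 mm back and raised slightly, as the handle sagged in the hole clearance. Backing off to look at the collar seat.

```bash
python3 -m crank '[[[0,0,-0.02,0,0,0],[0,0,-0.05,0,0,0],[0,0,-0.085,0,0,0],[0.04,0,-0.1,0,0,0],[0.09,0,-0.1,0,0,0],[0.14,0,-0.1,0,0,0],[0.19,0,-0.1,0,0,0],[0.2,0,-0.1,0,0,0],[0.2,0,-0.1,0,0,0]]]' 
python3 meas.py 17 -70 -50; python3 tip.py 17; python3 - <<'E'
from h import *
th=np.radians(-102);X=np.array([np.cos(th),np.sin(th)]);Y=np.array([-X[1],X[0]])
d=np.load("top17.npy");W=cloud("top",d);D=W[...,:2]-[567.7,-263.8];a=D@X;b=D@Y;z=W[...,2]
for l in range(-114,-34,4):
    k=(d>0)&(a>=l)&(a<l+4)&(abs(b)<8)
    print(l,k.sum(),"zmax",np.round(np.percentile(z[k],90),1) if k.sum() else None)
k=(d>0)&(a>-60)&(a<-41)&(abs(b)<10)&(z>94)&(z<108);print("collar a range",np.round(np.percentile(a[k],[0,5,50,95,100]),1))
E
```

```text
time: 25.48
tool_pos: [624.0, 0.2, 169.3]
tcp_rot: [179.9, -0.4, 78.1]
ft_force: [0.3, -0.1, -0.2]
finger_gap: 38.4
top rod n 76 b@ends [-4.89 -4.2 ] slope deg 1.99 z90 91.7 zslope 1.23 amax -50.1
   entry 218 b mid -0.42 width 88.2 med -1.35
   A 276 b mid -2.46 width 78.3 med -2.4
   B 280 b mid -1.44 width 78.2 med -1.23
   far 223 b mid -0.13 width 88.0 med -0.43
side rod n 27 b@ends [-1.56  0.31] slope deg 5.35 z90 97.2 zslope 32.74 amax -50.1
   entry 209 b mid 0.29 width 88.3 med 0.29
   A 246 b mid -1.6 width 78.4 med -0.91
   B 268 b mid -0.81 width 78.5 med -0.17
   far 238 b mid 0.13 width 88.2 med 2.0
TCP cradle [-2.6837e+02  2.2000e-01]
t 25.57 p [623.7  -1.3 168.8] rot [179.9   -0.35  78.01] F [-0.5  0.2 -0.2] T [-0.01  0.03  0.03] gap 38.1 q [-5. 13. 86.  0. 81.  7.]
55 [51.7 55.6 56.3 56.4] b [-5.2  0.9  6.7] z [81.  90.6 94.9]
-114 11 zmax 10.6
-110 19 zmax 86.0
-106 17 zmax 89.1
-102 12 zmax 90.5
-98 12 zmax 89.5
-94 12 zmax 90.5
-90 13 zmax 90.9
-86 13 zmax 90.4
-82 13 zmax 92.0
-78 15 zmax 91.4
-74 15 zmax 90.2
-70 13 zmax 91.9
-66 15 zmax 91.5
-62 16 zmax 90.9
-58 14 zmax 91.6
-54 16 zmax 91.6
-50 19 zmax 99.7
-46 16 zmax 100.3
-42 15 zmax 106.3
-38 17 zmax 107.4
collar a range [-51.4 -48.5 -45.3 -41.6 -41.1]
```

View pics/top17.png

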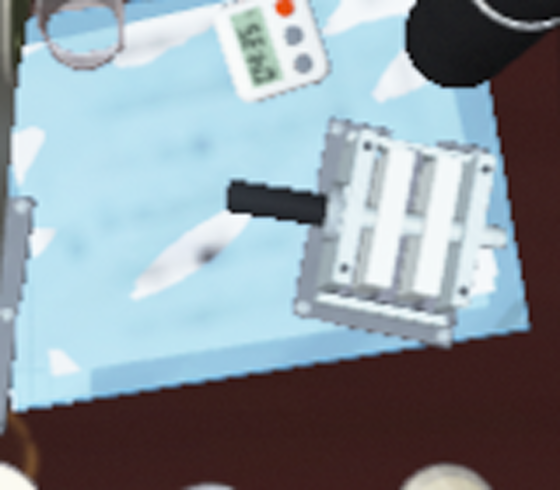

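View pics/side17.png

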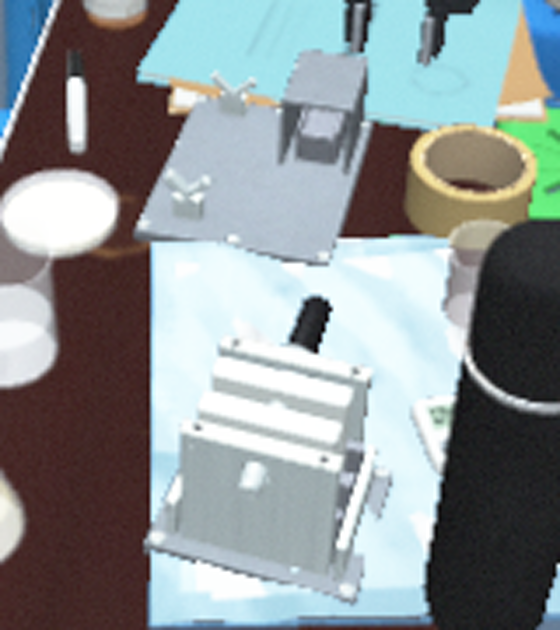

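The handle sags about 2°, and the collar front is at about -41 mm. I'll give the handle's end a gentle push with shut fingers to make sure the collar is seated.

```bash
python3 -m crank '[[[-0.04,0,0,0,0,0],[-0.09,0,0,0,0,0],[-0.12,0,0.02,0,0,0],[-0.133,0,0.05,0,0,0],[-0.133,0,0.085,0,0,0],[-0.133,0,0.1,0,0,0],[-0.133,0,0.1,0,0,0]]]' 1 40
python3 - <<'E'
from h import *
p,d=r.snapshot("side");cv2.imwrite("pics/side18.png",cv2.resize(p[140:320,260:420],None,fx=3.5,fy=3.5,interpolation=2))
s=r.sense();th=np.radians(-102);X=np.array([np.cos(th),np.sin(th)]);Y=np.array([-X[1],X[0]]);t=s["tool_pos"][:2]-[567.7,-263.8];print(t@X,t@Y);st()
E
```

```text
time: 26.45
tool_pos: [595.3, -131.3, 67.0]
tcp_rot: [-180.0, -0.4, 78.0]
ft_force: [0.7, 0.2, -0.1]
finger_gap: 0.2
-135.5190816098485 0.5828242715133154
t 26.5 p [ 596.4 -131.4   68.5] rot [179.9   -0.35  77.98] F [0.9 0.5 0.1] T [-0.02  0.03  0.01] gap -0.1 q [-17.  17.  93.   0.  71.  -6.]
```

View pics/side18.png

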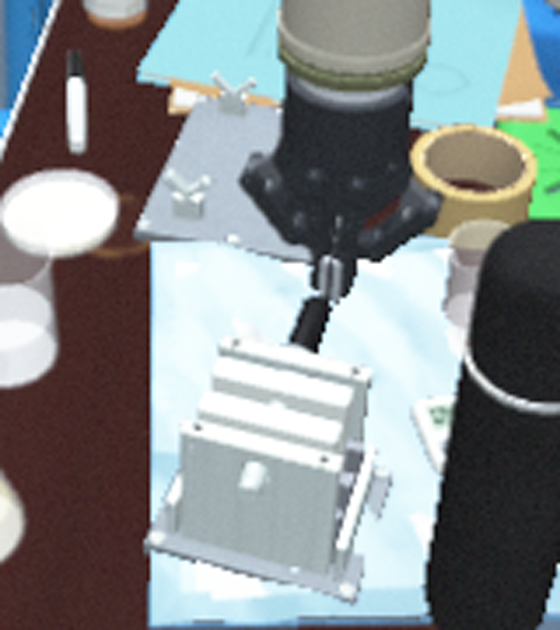

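```bash
python3 -m crank '[[[-0.004,-0.0005,0,0,0,0],[-0.008,-0.001,0,0,0,0],[-0.011,-0.001,0,0,0,0],[-0.0125,-0.001,0,0,0,0],[-0.014,-0.001,0,0,0,0],[-0.015,-0.001,0,0,0,0],[-0.015,-0.001,0,0,0,0]]]'; python3 -c "
from h import *
st()"
python3 -m crank '[[[-0.001,0,0,0,0,0],[-0.002,0,0,0,0,0],[-0.002,0,0,0,0,0]]]'; python3 -c "
from h import *
st()"
```

```text
time: 27.38
tool_pos: [592.7, -144.9, 68.5]
tcp_rot: [179.9, -0.4, 78.0]
ft_force: [1.2, 5.1, 0.8]
finger_gap: -0.1
t 27.38 p [ 592.7 -144.9   68.5] rot [179.89  -0.43  78.  ] F [1.2 5.1 0.8] T [ 0.73 -0.19  0.02] gap -0.1 q [-19.  16.  93.   0.  71.  -7.]
time: 27.75
tool_pos: [592.9, -145.1, 68.7]
tcp_rot: [179.9, -0.6, 78.0]
ft_force: [2.5, 8.2, 1.9]
finger_gap: 0.1
t 27.75 p [ 592.9 -145.1   68.7] rot [179.86  -0.57  78.04] F [2.5 8.2 1.9] T [ 1.36 -0.38  0.02] gap 0.1 q [-19.  16.  93.   1.  71.  -7.]
```

```bash
python3 -m crank '[[[-0.002,0,0,0,0,0],[-0.004,0,0,0,0,0],[-0.004,0,0,0,0,0]]]'; python3 -c "
from h import *
st()
p,d=r.snapshot('side');np.save('side19.npy',d)"; python3 tip.py 19
python3 -m crank '[[[0.005,0,0,0,0,0],[0.015,0,0,0,0,0],[0.04,0,0,0,0,0],[0.08,0,-0.04,0,0,0],[0.12,0,-0.08,0,0,0],[0.16,0,-0.1,0,0,0],[0.18,0,-0.1,0,0,0],[0.18,0,-0.1,0,0,0]]]'
python3 meas.py 20 -70 -50;python3 tip.py 20; python3 - <<'E'
from h import *
th=np.radians(-102);X=np.array([np.cos(th),np.sin(th)]);Y=np.array([-X[1],X[0]])
d=np.load("top20.npy");W=cloud("top",d);D=W[...,:2]-[567.7,-263.8];a=D@X;b=D@Y;z=W[...,2]
for l in range(-112,-44,8):
    k=(d>0)&(a>=l)&(a<l+8)&(abs(b)<8)
    print(l,k.sum(),"zmax",np.round(np.percentile(z[k],90),1) if k.sum() else None)
k=(d>0)&(a>-60)&(a<-40.5)&(abs(b)<10)&(z>94)&(z<103);print("collar a range",np.round(np.percentile(a[k],[0,5,50,95,100]),1))
d0=np.load("top0.npy");W0=cloud("top",d0)
for n,px in (("flask",(397,278)),("beaker",(330,287)),("small",(294,137))):
    k=np.zeros(d.shape,bool);k[px[1]-22:px[1]+22,px[0]-25:px[0]+25]=1
    f=lambda D,V: np.round(np.median(V[k&(D>0)&(V[...,2]>40)],0),1)
    print(n,f(d0,W0),f(d,W))
E
```

```text
time: 28.12
tool_pos: [593.2, -145.4, 69.0]
tcp_rot: [179.8, -0.9, 78.1]
ft_force: [4.8, 16.8, 2.8]
finger_gap: -0.0
t 28.12 p [ 593.2 -145.4   69. ] rot [179.81  -0.87  78.12] F [ 4.8 16.8  2.8] T [ 2.62 -0.67 -0.06] gap -0.0 q [-19.  16.  93.   1.  71.  -8.]
57 [52.4 56.  56.7 56.7] b [-6.4  0.   5.7] z [82.6 90.  93.6]
time: 29.18
tool_pos: [629.0, 30.2, 170.3]
tcp_rot: [179.9, -0.8, 78.2]
ft_force: [-0.8, 0.4, 0.1]
finger_gap: 0.1
top rod n 76 b@ends [-4.91 -3.85] slope deg 3.03 z90 92.2 zslope 2.01 amax -50.0
   entry 222 b mid -0.09 width 88.6 med -0.89
   A 280 b mid -2.36 width 78.5 med -2.53
   B 283 b mid -1.63 width 78.0 med -1.48
   far 229 b mid -0.36 width 88.5 med -0.28
side rod n 28 b@ends [-1.35 -0.52] slope deg 2.39 z90 97.8 zslope 28.71 amax -50.3
   entry 202 b mid 0.0 width 88.3 med -0.7
   A 252 b mid -1.71 width 78.6 med -2.18
   B 273 b mid -0.93 width 78.4 med 0.24
   far 233 b mid 0.11 width 87.5 med 0.49
TCP cradle [-298.49   -1.33]
t 29.27 p [628.5  28.4 169.6] rot [179.99  -0.79  78.11] F [-0.2  0.  -0.5] T [-0.   -0.02  0.01] gap 0.1 q [-3. 14. 85.  1. 81.  9.]
52 [53.  55.  56.6 56.9] b [-6.2  0.1  5.7] z [81.9 90.  94.4]
-112 33 zmax 89.3
-104 28 zmax 89.4
-96 26 zmax 92.3
-88 27 zmax 90.3
-80 29 zmax 91.1
-72 28 zmax 92.3
-64 28 zmax 92.0
-56 34 zmax 98.2
-48 29 zmax 101.9
collar a range [-53.3 -48.8 -45.4 -41.2 -40.7]
flask [ 391.  -288.8   67.1] [ 391.2 -288.3   67.2]
beaker [ 364.8 -149.3   88.8] [ 366.  -148.5   88.8]
small [707.1 -72.3  64.2] [707.2 -72.4  63.9]
```

View pics/top20.png

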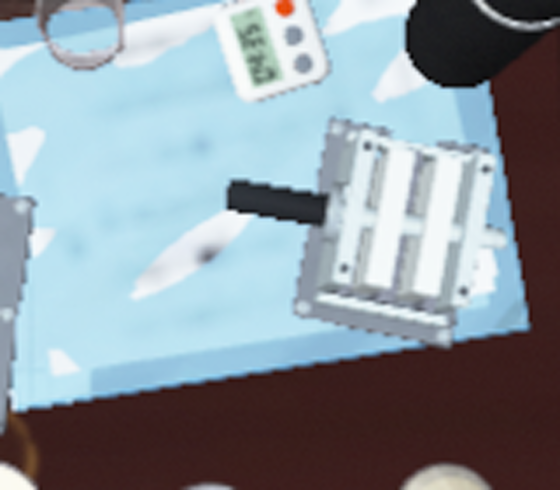

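```bash
python3 -c "
from h import *
print(r.hand_in()); st()"
```

```text
the job is handed in; nothing more can be done
None
the job is handed in; nothing more can be done
```

The rod is pinned through the whole stack with its collar against the entry plate. I handed the job in at about 29 s of the 72 s allowed.

**What I did:**
- I took the rod by the bare shank and drew it 85 mm out of the covered berth.
- I laid it in the open berth, let go and checked that it lay level there.
- I then took it again by the black handle.
- Depth images put the white plates at about -4.3 mm and -1.3 mm off the cradle's axis. I entered plate A on its hole, dragged it across, went through plate B and centred on the far plate.
- I pushed until the collar met the entry plate at 14 N, then released. Afterwards I pushed the handle's end at about 17 N with shut fingers.

**Last checks:**
- **While held:** the tip stood at cradle x = 58 mm, 18 mm out of the far plate, as specified.
- **After letting go:** the handle-heavy rod sagged about 2° in the hole clearance. The tip now reads about 57 mm and the collar face about 0.7 to 1 mm off nominal. So the collar probably bears on its lower edge rather than its full face. The 17 N push moved it no further.
- **Bystanders:** the flask, beaker and small beaker measured unmoved to within about 1.5 mm, close to measurement noise.
- **Robot:** it was clear of everything at hand-in, and the highest wrist force I read was about 18 N.
- **Disagreement:** the two cameras differ by 1 to 3 mm on sideways positions. I used their mean, which agreed with the tool position.

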